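# Restock a spring-pusher jar tray and rivet its rail shut

## Robot

A 6-joint arm with a two-finger parallel gripper is mounted at the origin on a cart in front of the work surface, level with it; the furniture and walls round the work are solid. World frame = base frame: x ahead of the robot, y to its left, z up, the work surface at z = 0. Lengths are in m, angles in rad, forces in N, time in s.
With the tool pointing down it reaches from about 0.4 to 0.825 m from the base axis. Payload 7 kg.
Tool frame: the origin (TCP) lies midway between the tips of the shut fingers; the grasp point (between the pads) lies manip.grip_point_offset behind it (manip.grip_point_offset is the distance from the TCP to the grasp point, in m); z points along the fingers, x is the direction in which the jaws open and shut, and the axes are right-handed (so a half turn about z gives the same grasp; the last joint's range is limited). The gripper opens to 88 mm and grips with 3 to 60 N. Pads are 19 mm wide; open, the fingers measure 130 mm over their backs; the gripper's body (78 mm by 193 mm) begins 47 mm behind the grasp point.
Start: joints at [1.462, 0.359, 0.012, 0, -1.224, -0.288], TCP at [0.261, 0.623, 0.227] pointing down, gripper open.
Joint ranges: [-3.07, 3.07], [-1.43, 2.12], [-1.02, 1.25], [-3.03, 1.67], [-3.05, -0], [-3.03, 3.03]. Speed limits (rad/s): [2.39, 2.39, 3.01, 3.14, 3.14, 3.14].

## Interface

Orientations are given as a rotation vector (axis times angle).
In Python, from station import manip gives the robot as it stands.
- The arm moves only by the shell command python3 -m pendant 'ROWS' [FORCE]. ROWS is JSON, a list of rows, each a list of 3 entries, a list of its own where there are three numbers: the closure, from -1 (fully open) to 1 (shut), then the shift along the tool's x, y, z in mm, then the turn, a rotation vector about the tool's x, y, z in rad. A call has 1 to 12 rows; each row is the pose to reach, as a shift and turn from the pose commanded when the call began, along the tool's axes at that moment; what a row does not reach only later rows make up. A row lasts 1/10 s, in which the tool goes at most 50 mm and 8.59 degrees, less where a joint would pass 70% of its speed; a pose out of reach is approached as far as the arm can. A call with a gripper value outside its range is refused whole. The fingers move at their own pace and stop on an object; FORCE is the grip in N (left out, the last holds). Time passes only in rows, so rows that repeat a pose let the fingers close. It gives the time, the measured TCP pose, the force and the opening at its end, in the units of the state.
- manip.sense(): the state, without advancing time (a new reading comes with each control period).
- manip.camera(name): name is "side" or "top" or "wrist"; returns a dict with "image" (384x512x3 uint8, red, green, blue), "fx", "fy", "cx", "cy" (pixels), "pose" (4x4, takes a point from camera to world coordinates). Camera axes: x right, y down, z forward; pixel columns grow to the right and rows downward; lengths in m; the calibration is good to about 2 mm. A picture is of the moment at which its call begins. There is no depth.
- manip.hand_in(): hands the job in, once; it reports no verdict.
The state is a dict: "time": time; "joint_positions": joint angles; "joint_vel": joint speeds; "joint_efforts": joint torques, N m; "ee_pos": TCP position; "tool_rot": TCP orientation; "contact_force": force on the tool from outside, world axes, zero at the start; "wrist_torque": the same for the moment, N m; "opening": finger opening in m.
Only numpy, scipy, OpenCV 4.12 (cv2) and the standard library are available. Lean on these libraries where they do the work, as an engineer would, in place of code of your own. Each camera call takes 0.05 s, during which the arm holds its last target.

## Task

Restock the spring-pusher jar tray: pull the two rivet pins that hold its wire rail down fully up, swing the rail fully open, and stand every cream-lidded jar that stands loose on the table (not those in the cartons) upright in the lane, each one pushed in from the front against the spring follower and set down behind the front lip. Then swing the rail down again and press both pins fully home on their collars so that the rail is locked. Do not disturb the other jars, the syrup bottle or the tape roll.

Things in the scene. Friction and masses are not known exactly. Their poses are not given: they have to be found in the camera images.
- jar_tray: Black jar tray fixed on the table, 272 x 178 mm, a lane for one row of 60 mm jars. Origin on the table, mid-width, at the inner face of the front lip; x runs along the lane to its back (end wall at 244 mm), y to the left, z up; turned up to 0.3 rad. Lane 68 mm wide between guides 22 mm high. Rivet brackets, 30 mm high, stand at x 18 to 52, y +-(48 to 84) mm.
- lane_front (a point): Point on the slick lane floor (z = 6.5 mm) under the centre of a jar in the front place, 30 mm behind the lip's inner face; the next jars stand 60 and 120 mm behind it. The lip is 6 mm thick and its top is at z = 14 mm; above it the lane is open to the front and upward while the rail is up.
- follower (a joint): Spring follower, a grey plate 58 mm wide (z 8 to 56 mm) that slides along the lane: 0 = empty, its face 40 mm behind the lip; grows to 0.175 m as it is pushed back. The spring pushes it to the front with 2 N at 0, 3.4 N at 0.175. With two jars loaded it stands at about 0.08, with three at 0.14.
- rail (a joint): Angle of the wire rail (9 mm steel wire bent to a U, 99 mm wide) about the tray's y axis at rail_hinge: 0 = closed (cross bar ahead of the lane, centre at tray x = -12, z = 72 mm), 1.5 = fully open, standing up (stop). Stiff hinge (0.28 N m), stays where left. Locked while the rivets are home; cannot close over pins pressed down while it is open.
- rail_hinge (a point): Middle of the rail's hinge axis: tray x = 115, y = 0, z = 32 mm.
- rail_grip (a point): Centre of the rail's black grip roller, 28 mm long along the tray's y, 19 mm thick; it stands 30 mm ahead of the cross bar and is pinched at its two ends (along y), so that the rail can turn between the fingers. With the rail closed it is 157 mm in front of the hinge axis and 48 mm above it; it moves on a circle about that axis.
- pin_left (a joint): Height of the left (tray +y) rivet's pin: 0 = home (head down on its collar, jaws spread below, rail locked), 0.012 m = fully up (jaws drawn in, rail free). It slides with about 3 N of friction and stays where it is left. The rivet rides on the rail.
- pin_right (a joint): The same for the right (tray -y) rivet.
- pin_left_head (a point): Centre of the left pin's white round head, 18.4 mm across, 10 mm high, flat top. With the rail closed at tray x = 35, y = +66 mm; centre at z = 43 mm when home, 55 mm when up. The grey collar under it is 31 mm across, its top at z = 38 mm.
- pin_right_head (a point): The same for the right pin, at tray y = -66 mm.
- jar_a_mid (a point): Loose preserve jar to load: cream lid, cream label, 60 mm across, 93 mm high, about 0.35 kg. Point at its centre, 46 mm above its foot; z along the jar. Two or three of the jars a to d are there.
- jar_b_mid (a point): Loose preserve jar to load: cream lid, cream label, 60 mm across, 93 mm high, about 0.35 kg. Point at its centre, 46 mm above its foot; z along the jar. Two or three of the jars a to d are there.
- jar_c_mid (a point): Loose preserve jar to load: cream lid, cream label, 60 mm across, 93 mm high, about 0.35 kg. Point at its centre, 46 mm above its foot; z along the jar. Two or three of the jars a to d are there.
- jar_d_mid (a point): Loose preserve jar to load: cream lid, cream label, 60 mm across, 93 mm high, about 0.35 kg. Point at its centre, 46 mm above its foot; z along the jar. Two or three of the jars a to d are there.
- service_bell: Counter bell, fixed, 84 mm across, 65 mm high (origin under its centre).
- stapler: Desk stapler, fixed, 36 mm wide (x), 150 mm long (y), 44 mm high (origin under its centre).
- cash_box: Open steel cash box, fixed, 203 mm (x) by 256 mm (y), body 62 mm high, front to -x; its lid stands open at the back, higher than 0.2 m (origin under its centre).
- pickle_jar_mid (a point): Bystander: tall green jar with white lid, 68 mm across, 122 mm high (centre).
- dark_jar_mid (a point): Bystander: plum-coloured jar with grey lid, 70 mm across, 86 mm high (centre).
- tape_roll_mid (a point): Bystander: tape roll lying flat, 66 mm across, 24 mm high (centre).
- syrup_x_mid (a point): Bystander: dark syrup bottle with white cap, 56 mm across, 193 mm high (half-way up).
Mind the look-alikes: they are no part of the job. What is shaped like the part that bears jar_c_mid but brown, purple or yellow is not meant.

How it is judged:
By the outcome, as a careful person would: the job done as asked, in the order asked, and still so for the second after the job is handed in, with the robot touching nothing.
Of jar_a, jar_b, jar_c, jar_d only 2 to 3 are there at a start; the rules pass over those that are not, and their reading is None.
At some moment in a run one of jar_a, jar_b, jar_c, jar_d may be knocked a few centimetres aside while the robot is not near it.
It also fails if it takes over 210 s, if anything falls off the work surface, if the arm or the gripper's body presses on something with over 40 N, if the wrist force passes 120 N, or if a joint passes its speed limit or range.

## Working session

There is one attempt and no reset: what is moved stays moved. The work goes in short steps, Python scripts to look and compute and a shell command to move; the robot and the scene stay as the last step left them, time stands still between calls to the robot, and variables do not carry over. Pictures are saved under pics/ and viewed, and the job is handed in when it is done.

```bash
ls; mkdir -p pics; python3 - <<'E'
from station import manip
import cv2,json
s=manip.sense(); print(s, manip.grip_point_offset)
for n in ("top","side","wrist"):
    c=manip.camera(n); cv2.imwrite(f"pics/{n}0.png",cv2.cvtColor(cv2.resize(c["image"],None,fx=1.5,fy=1.5),cv2.COLOR_RGB2BGR))
    print(n,c["fx"],c["fy"],c["cx"],c["cy"],c["pose"].round(4).tolist() if hasattr(c["pose"],"round") else c["pose"])
E
```

```text
pics
{'time': 0.0, 'joint_positions': array([ 1.46212860e+00,  3.59423169e-01,  1.10758522e-02, -3.33688035e-04,
       -1.22410486e+00, -2.88123478e-01]), 'joint_vel': array([ 0.00111167, -0.00019953,  0.00041106,  0.00034379,  0.00063531,
        0.00039761]), 'joint_efforts': array([-1.94982560e-03, -5.82724822e+01,  2.93057334e+01,  6.99737146e+00,
        6.99433978e-03, -1.47049059e-04]), 'ee_pos': array([0.26068908, 0.62210762, 0.22560959]), 'tool_rot': array([ 1.73915713e+00, -2.61471884e+00,  1.68004469e-03]), 'contact_force': array([ 0.20252675,  0.52139479, -0.1546811 ]), 'wrist_torque': array([ 0.01641551, -0.02746748, -0.04807866]), 'opening': 0.08785647927944179} 0.0188
top 354.9279654393783 354.9279654393783 254.91679682529372 189.44075058412062 [[0.0252, -0.9872, 0.1572, 0.4295], [-0.9997, -0.0254, 0.0009, 0.0048], [0.0032, -0.1572, -0.9876, 1.278], [0.0, 0.0, 0.0, 1.0]]
side 360.3088948161407 360.3088948161407 252.01409064283163 188.10890730014802 [[-0.9997, 0.007, 0.0249, 0.593], [-0.0192, 0.4467, -0.8945, 1.206], [-0.0174, -0.8946, -0.4464, 0.6904], [0.0, 0.0, 0.0, 1.0]]
wrist 299.03892552789193 299.03892552789193 255.43006385771633 191.03916258741566 [[-0.3873, -0.8941, -0.225, 0.3192], [-0.922, 0.3758, 0.0935, 0.5992], [0.001, 0.2436, -0.9699, 0.3834], [0.0, 0.0, 0.0, 1.0]]
```

View pics/top0.png

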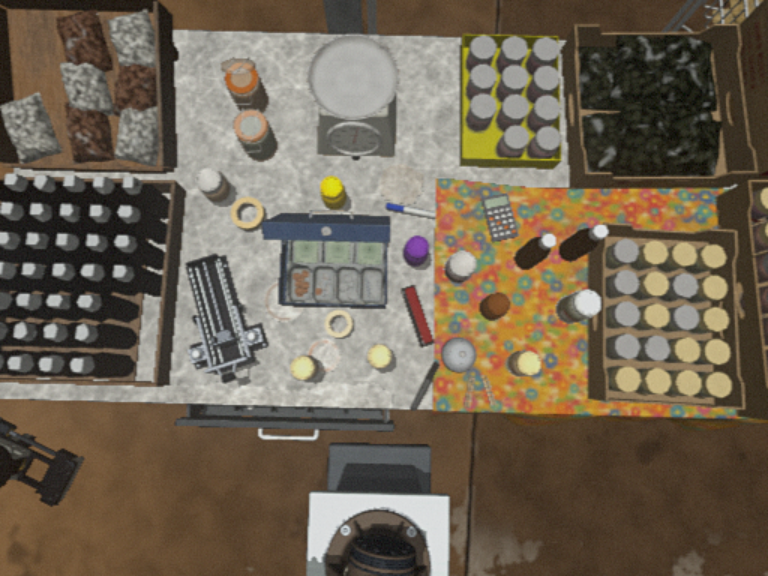

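View pics/side0.png

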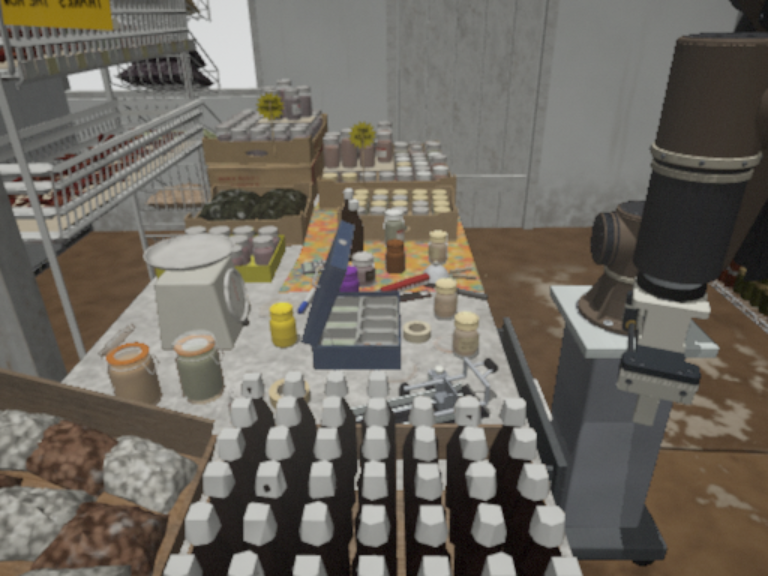

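View pics/wrist0.png

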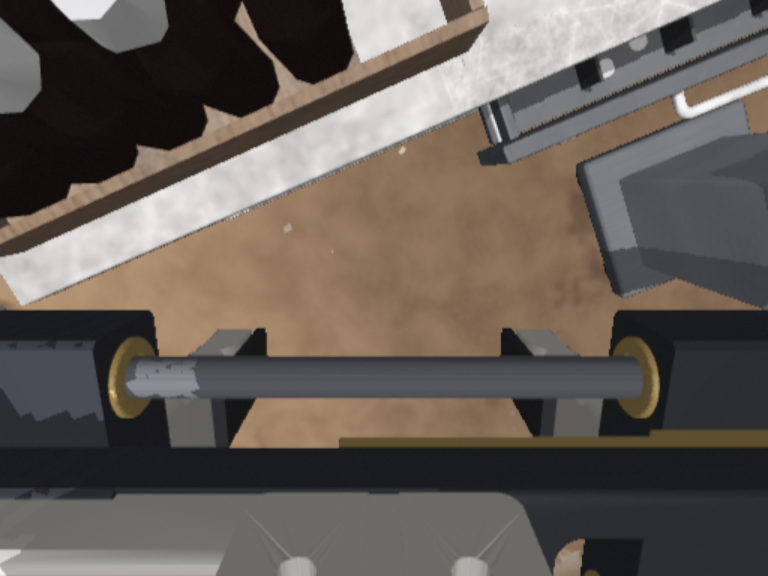

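```bash
cat > h.py <<'E'
import numpy as np, cv2
from scipy.spatial.transform import Rotation as R
from station import manip
def cam(n): 
    c=manip.camera(n); c["pose"]=np.array(c["pose"]); return c
def ray(c,u,v,z):
    d=np.array([(u-c["cx"])/c["fx"],(v-c["cy"])/c["fy"],1.]); d=c["pose"][:3,:3]@d; o=c["pose"][:3,3]
    return o+d*(z-o[2])/d[2]
def proj(c,p):
    q=c["pose"][:3,:3].T@(np.array(p)-c["pose"][:3,3]); return np.array([c["fx"]*q[0]/q[2]+c["cx"],c["fy"]*q[1]/q[2]+c["cy"]])
def crop(c,x0,y0,x1,y1,f,name,marks=()):
    im=cv2.resize(c["image"][y0:y1,x0:x1],None,fx=f,fy=f,interpolation=cv2.INTER_CUBIC)
    im=cv2.cvtColor(im,cv2.COLOR_RGB2BGR)
    for m in marks: cv2.circle(im,tuple(int(k) for k in ((m[0]-x0+.5)*f,(m[1]-y0+.5)*f)),3,(0,0,255),1)
    cv2.imwrite("pics/"+name,im)
E
python3 - <<'E'
from h import *
c=cam("top"); crop(c,110,155,240,265,6,"t1.png"); crop(c,230,110,400,270,4,"t2.png")
E
```

```text
(no output)
```

View pics/t1.png

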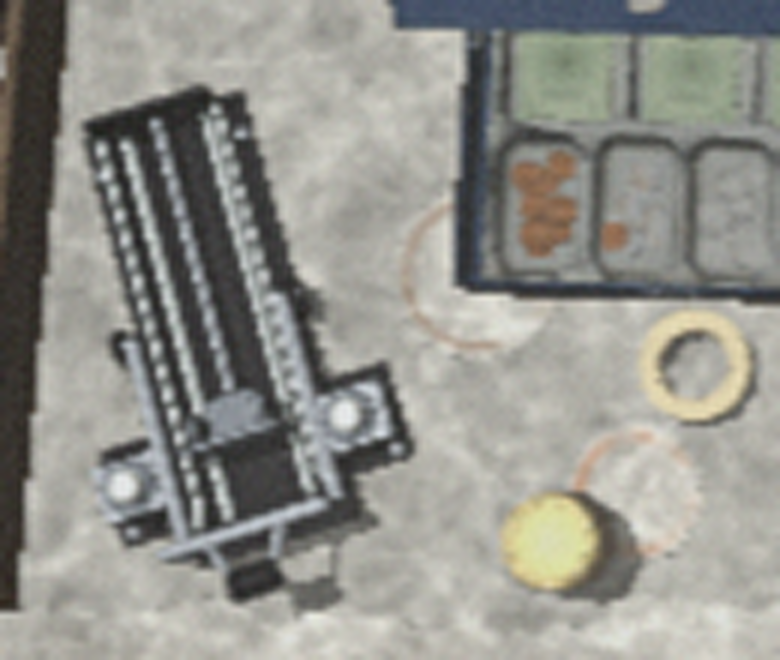

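View pics/t2.png

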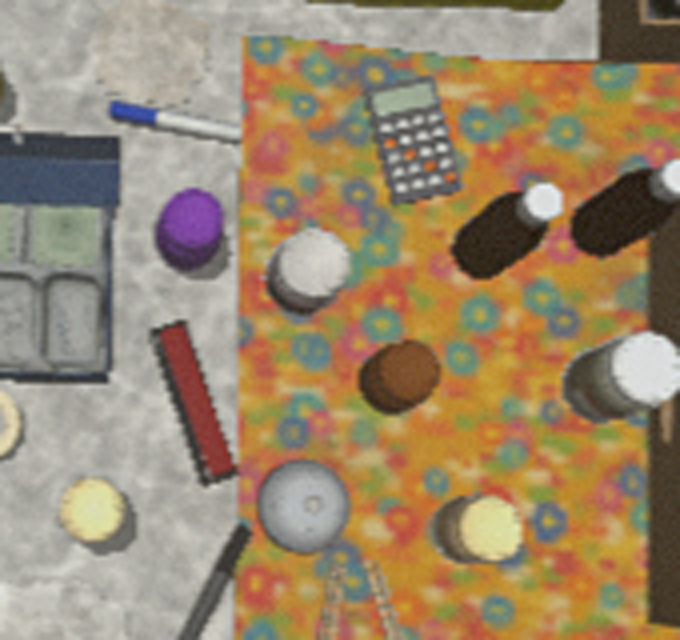

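```bash
python3 - <<'E'
from h import *
c=cam("top"); im=c["image"].astype(int); hsv=cv2.cvtColor(c["image"],cv2.COLOR_RGB2HSV)
for (u,v) in [(202,245),(253,237),(352,242)]:
    m=np.zeros(hsv.shape[:2],np.uint8); 
    r=13; sub=hsv[v-r:v+r+1,u-r:u+r+1]
    mm=((sub[...,0]>20)&(sub[...,0]<35)&(sub[...,1]>60)&(sub[...,2]>170)).astype(np.uint8)
    n,l,st,ce=cv2.connectedComponentsWithStats(mm); k=1+np.argmax(st[1:,4]); p=ce[k]+[u-r,v-r]
    print(p,st[k],ray(c,*p,0.093).round(4))
pl=[]
for (u,v) in [(130.3,235.5),(167,223.7)]:
    pl.append(ray(c,u,v,0.048)); print(pl[-1].round(4))
L,Rr=pl; d=L-Rr; th=np.arctan2(-d[0],d[1]); print("th",th,np.linalg.norm(d)); mid=(L+Rr)/2
o=mid-0.035*np.array([np.cos(th),np.sin(th),0]); o[2]=0; print("origin",o)
np.save("tray.npy",[o[0],o[1],th])
def T(x,y,z): return o+[np.cos(th)*x-np.sin(th)*y,np.sin(th)*x+np.cos(th)*y,z]
pts=[T(35,66,48)] if 0 else [T(.035,.066,.048),T(.035,-.066,.048),T(-.006,.034,.014),T(-.006,-.034,.014),T(-.012,.045,.0765),T(-.012,-.045,.0765),T(-.042,0,.0895),T(.244,.034,.02),T(.244,-.034,.02),T(.052,.084,.03),T(.018,-.084,.03)]
crop(c,110,155,240,265,6,"t3.png",[proj(c,p) for p in pts])
s=cam("side"); crop(s,220,180,350,290,6,"s3.png",[proj(s,p) for p in pts])
E
```

```text
[200.76282051 244.67948718] [  5   5  15  16 156] [0.4292 0.1797 0.093 ]
[252.2484472  236.95031056] [  5   6  16  15 161] [0.4587 0.0106 0.093 ]
[352.21276596 241.73404255] [  6   5  15  16 188] [ 0.4514 -0.3202  0.093 ]
[0.4542 0.4296 0.048 ]
[0.4977 0.3063 0.048 ]
th 0.33959898627157453 0.130780366797007
origin [0.44295428 0.35632198 0.        ]
```

View pics/t3.png

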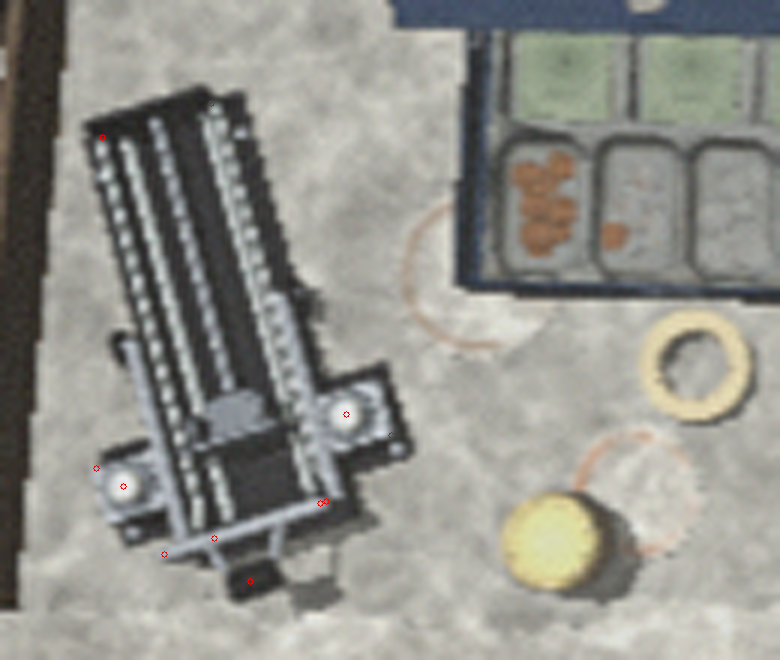

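View pics/s3.png

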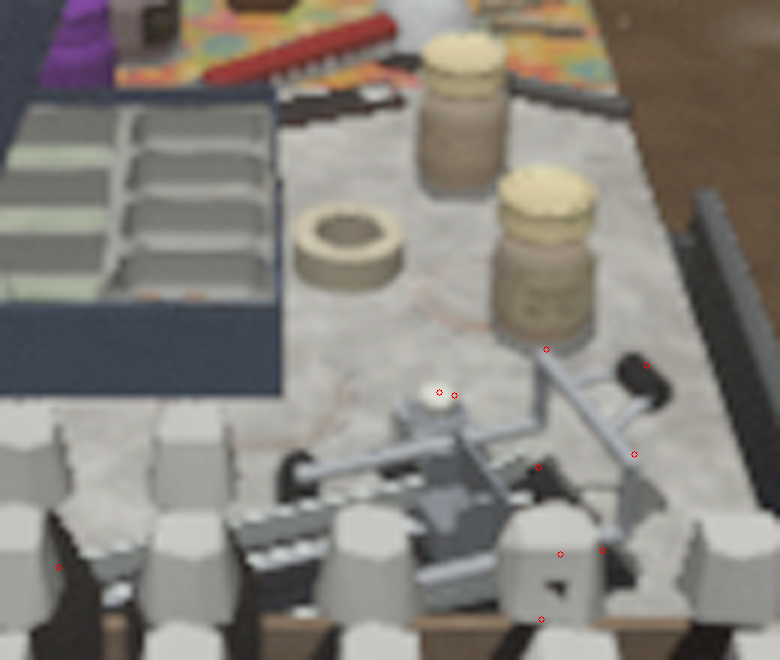

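```bash
cat >> h.py <<'E'
def down(phi,tilt=0):
    x=np.array([np.cos(phi),np.sin(phi),0]); z=np.array([0,0,-1.]); y=np.cross(z,x)
    return np.stack([x,y,z],1)
def to(pos,phi,tiltx=0):
    """tool-frame shift mm & turn to reach TCP pos with yaw phi, tilt about tool x"""
    s=manip.sense(); R0=R.from_rotvec(s["tool_rot"]).as_matrix()
    Rg=down(phi)@R.from_rotvec([tiltx,0,0]).as_matrix()
    d=R0.T@(np.array(pos)-s["ee_pos"])*1000
    print("t",round(s["time"],2),"ee",s["ee_pos"].round(4),"shift",d.round(1).tolist(),"turn",R.from_matrix(R0.T@Rg).as_rotvec().round(4).tolist())
def st():
    s=manip.sense(); print("t",round(s["time"],2),"ee",s["ee_pos"].round(4),"F",s["contact_force"].round(1),"open",round(s["opening"],4)); return s
class Tray:
    def __init__(s): s.x,s.y,s.th=np.load("tray.npy")
    def p(s,x,y,z):
        c,n=np.cos(s.th),np.sin(s.th); x/=1e3;y/=1e3
        return np.array([s.x+c*x-n*y,s.y+n*x+c*y,z/1e3])
    @property
    def phi(s): return s.th+np.pi/2
E
python3 - <<'E'
from h import *
t=Tray(); p=t.p(110,0,260); to(p,0.3+np.pi/2)
E
```

```text
t 0.3 ee [0.2608 0.6224 0.2262] shift [101.2, -352.3, -33.7] turn [-0.0007, -0.0001, 2.4448]
```

```bash
python3 - <<'E'
from h import *
t=Tray(); to([0.40,0.38,0.27],0.3+np.pi/2-0.9+0.9)
E
```

```text
t 0.3 ee [0.2608 0.6224 0.2262] shift [169.8, -222.1, -43.6] turn [-0.0007, -0.0001, 2.4448]
```

```bash
python3 -m pendant '[[-1,[170,-222,-44],[0,0,0.15]],[-1,[170,-222,-44],[0,0,0.3]],[-1,[170,-222,-44],[0,0,0.45]],[-1,[170,-222,-44],[0,0,0.6]],[-1,[170,-222,-44],[0,0,0.75]],[-1,[170,-222,-44],[0,0,0.9]],[-1,[170,-222,-44],[0,0,1.05]],[-1,[170,-222,-44],[0,0,1.2]],[-1,[170,-222,-44],[0,0,1.35]],[-1,[170,-222,-44],[0,0,1.5]],[-1,[170,-222,-44],[0,0,1.6]],[-1,[170,-222,-44],[0,0,1.6]]]'; python3 - <<'E'
from h import *
t=Tray(); print(manip.sense()["joint_positions"].round(2)); to(t.p(110,0,270),0.3+np.pi/2)
E
```

```text
time: 1.5
ee_pos: [0.3999, 0.3799, 0.2706]
tool_rot: [-0.666, -3.07, -0.0]
contact_force: [0.3, -0.7, 0.3]
opening: 0.0874
[ 1.11  0.13 -0.19 -0.   -1.25 -1.54]
t 1.5 ee [0.3999 0.3799 0.2706] shift [-128.1, 72.8, 0.6] turn [0.0, -0.0001, 0.8433]
```

```bash
python3 -m pendant '[[-1,[-128,73,0],[0,0,0.15]],[-1,[-128,73,0],[0,0,0.3]],[-1,[-128,73,0],[0,0,0.45]],[-1,[-128,73,0],[0,0,0.6]],[-1,[-128,73,0],[0,0,0.75]],[-1,[-128,73,0],[0,0,0.843]],[-1,[-128,73,0],[0,0,0.843]],[-1,[-128,73,0],[0,0,0.843]]]'; python3 - <<'E'
from h import *
t=Tray(); c=cam("wrist"); st()
pts=[t.p(*q) for q in [(35,66,48),(35,-66,48),(-6,34,14),(-6,-34,14),(-42,0,89.5),(52,84,30),(18,-84,30)]]
crop(c,0,0,512,384,1.5,"w1.png",[proj(c,p) for p in pts])
E
```

```text
time: 2.3
ee_pos: [0.5466, 0.3935, 0.2705]
tool_rot: [-1.856, -2.534, 0.0]
contact_force: [1.1, 0.2, 0.9]
opening: 0.0877
t 2.35 ee [0.5466 0.3936 0.2706] F [-0.1  0.2  0.8] open 0.0876
```

View pics/w1.png

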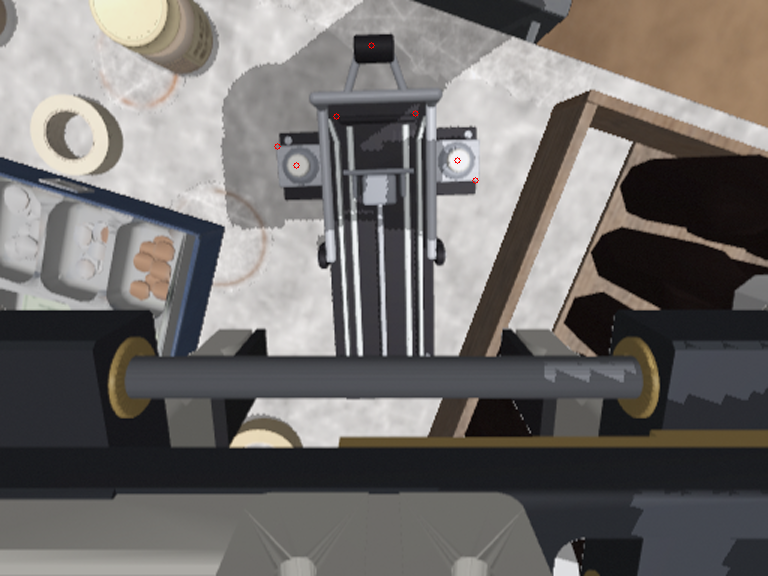

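```bash
python3 - <<'E'
from h import *
c=cam("wrist"); crop(c,180,15,330,135,5,"w2.png")
g=cv2.cvtColor(c["image"],cv2.COLOR_RGB2GRAY)
for (u,v) in [(200,109),(305,106)]:
    sub=g[v-16:v+17,u-16:u+17]; 
    for thr in (190,200,210,220,230):
        n,l,s_,ce=cv2.connectedComponentsWithStats((sub>thr).astype(np.uint8))
        i=[k for k in range(1,n)]; k=max(i,key=lambda k:s_[k,4]) if i else None
        if k: print(thr,ce[k]+[u-16,v-16],s_[k])
E
```

```text
190 [317.05737705 106.1352459 ] [ 17   0  16  33 244]
200 [317.03 105.01] [ 20   0  13  30 200]
210 [305.74172185 106.47682119] [ 10  10  14  14 151]
220 [305.65957447 106.4751773 ] [ 11  10  13  14 141]
230 [305.616 106.392] [ 11  10  12  14 125]
```

View pics/w2.png

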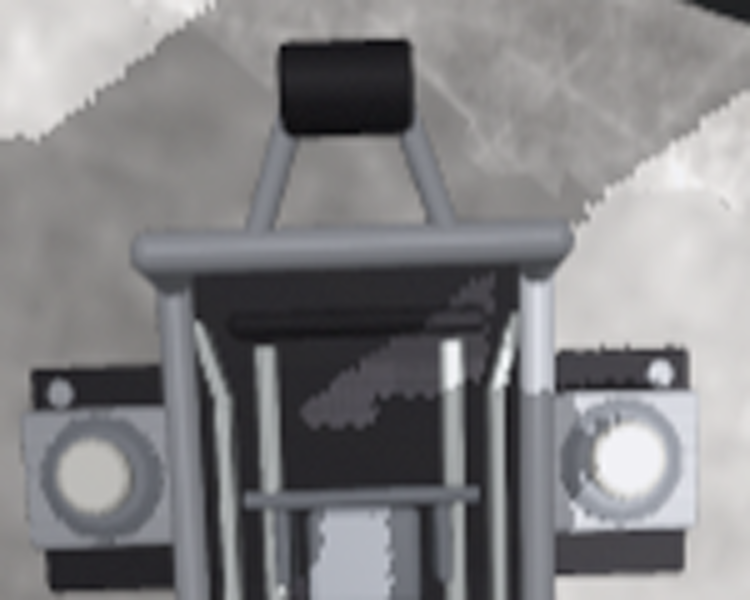

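```bash
python3 - <<'E'
from h import *
c=cam("wrist")
L=ray(c,305.3,106.4,.048); r=ray(c,198.1,109.5,.048)
d=L-r; th=np.arctan2(-d[0],d[1]); print(L,r,th,np.linalg.norm(d))
mid=(L+r)/2
# second estimate: crossbar & roller centre
g=ray(c,248.7,31.5,.0855); print("roller",g, "axis th", np.arctan2(*(mid-g)[[1,0]]), np.linalg.norm((mid-g)[:2]))
# crossbar ends top z .0765
a=ray(c,180+137/5-.5,15+245/5-.5,.0765); b=ray(c,180+570/5-.5,15+232/5-.5,.0765); e=b-a; print("bar th",np.arctan2(-e[0],e[1]),np.linalg.norm(e))
th=0.29
o=mid-0.035*np.array([np.cos(th),np.sin(th),0]); print(o)
E
```

```text
[0.45384642 0.43110338 0.048     ] [0.49673846 0.30683367 0.048     ] 0.33235011802866027 0.13146363212823128
roller [0.40359795 0.34395622 0.0855    ] axis th 0.33567089338915856 0.07593230317907647
bar th 0.3324262269481656 0.09482089029239439
[0.4417539 0.3589602 0.048    ]
```

```bash
python3 - <<'E'
from h import *
np.save("tray.npy",[0.4425,0.3571,0.333]); t=Tray(); to(t.p(35,66,130),t.th+np.pi); print(manip.sense()["joint_positions"].round(2))
E
```

```text
t 2.45 ee [0.5465 0.3936 0.2707] shift [63.4, -77.1, 140.7] turn [0.0002, 0.0001, -1.5993]
[ 0.91  0.33  0.08  0.   -1.31 -2.18]
```

```bash
python3 -m pendant '[[-1,[63,-77,30],[0,0,-0.14]],[-1,[63,-77,30],[0,0,-0.28]],[-1,[63,-77,30],[0,0,-0.42]],[-1,[63,-77,30],[0,0,-0.56]],[-1,[63,-77,30],[0,0,-0.7]],[-1,[63,-77,30],[0,0,-0.84]],[-1,[63,-77,30],[0,0,-0.98]],[-1,[63,-77,30],[0,0,-1.12]],[-1,[63,-77,30],[0,0,-1.26]],[-1,[63,-77,60],[0,0,-1.4]],[-1,[63,-77,100],[0,0,-1.54]],[-1,[63,-77,140],[0,0,-1.6]]]'; python3 - <<'E'
from h import *
t=Tray(); to(t.p(35,66,80),t.th+np.pi)
c=cam("wrist"); crop(c,0,0,512,384,1.5,"w3.png",[proj(c,t.p(35,66,48)),proj(c,t.p(35,-66,48))])
E
```

```text
time: 3.65
ee_pos: [0.4544, 0.4312, 0.1303]
tool_rot: [-0.529, 3.095, 0.003]
contact_force: [0.0, 0.5, -1.1]
opening: 0.0879
t 3.65 ee [0.4544 0.4312 0.1303] shift [0.6, -0.2, 50.3] turn [0.0016, 0.0018, 0.0054]
```

View pics/w3.png

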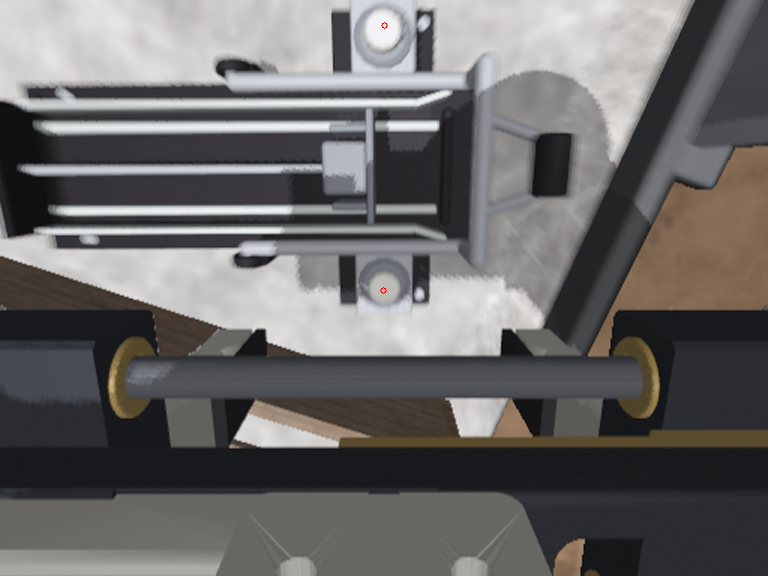

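```bash
python3 -m pendant '[[0,[0.5,0,40],[0,0,0.005]],[0.1,[0.5,0,60],[0,0,0.005]],[0.1,[0.5,0,60],[0,0,0.005]],[0.1,[0.5,0,75],[0,0,0.005]],[0.1,[0.5,0,85],[0,0,0.005]],[0.1,[0.5,0,89],[0,0,0.005]],[0.1,[0.5,0,89],[0,0,0.005]],[0.1,[0.5,0,89],[0,0,0.005]]]' 20; python3 - <<'E'
from h import *
t=Tray(); st(); to(t.p(35,66,41),t.th+np.pi)
c=cam("wrist"); crop(c,0,0,512,384,1.5,"w4.png",[proj(c,t.p(35,66,48)),proj(c,t.p(35,-66,48))])
c=cam("side"); crop(c,220,180,350,290,6,"s4.png")
E
```

```text
time: 4.5
ee_pos: [0.4542, 0.4311, 0.0425]
tool_rot: [-0.51, 3.099, 0.001]
contact_force: [0.3, 0.6, 1.0]
opening: 0.0403
t 4.5 ee [0.4542 0.4311 0.0425] F [0.3 0.6 1. ] open 0.0403
t 4.5 ee [0.4542 0.4311 0.0425] shift [0.3, -0.1, 1.5] turn [0.0006, 0.0009, -0.0068]
```

View pics/w4.png

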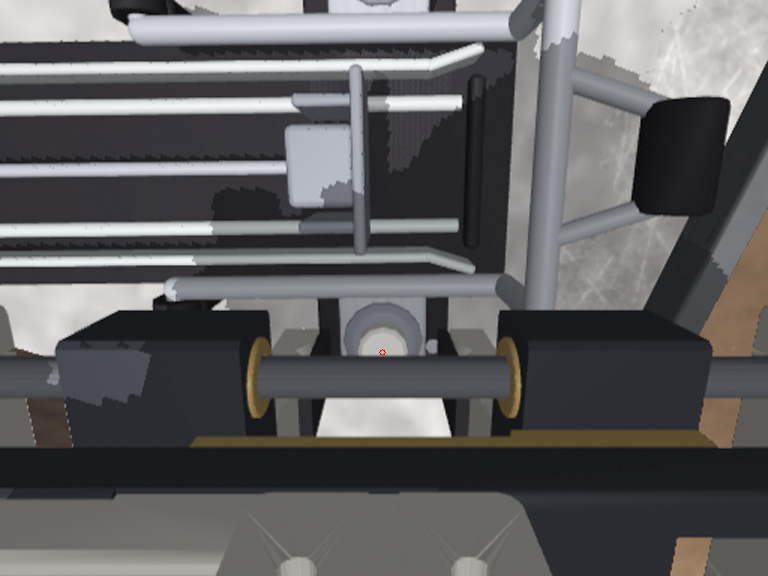

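View pics/s4.png

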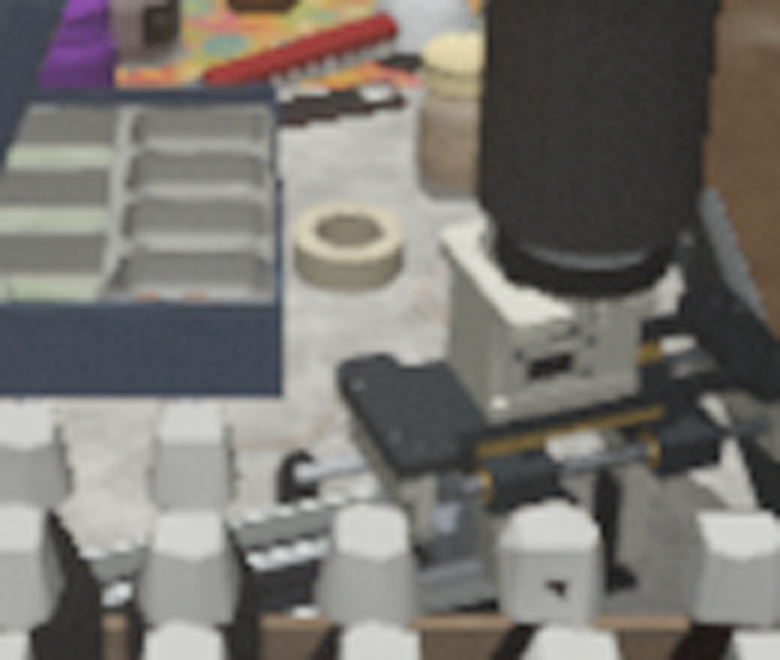

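```bash
python3 -m pendant '[[0.1,[0,0,2],[0,0,0]],[0.6,[0,0,2],[0,0,0]],[0.7,[0,0,2],[0,0,0]],[0.9,[0,0,2],[0,0,0]],[0.9,[0,0,2],[0,0,0]],[0.9,[0,0,2],[0,0,0]]]' 30; python3 - <<'E'
from h import *
st()
E
```

```text
time: 5.2
ee_pos: [0.4546, 0.431, 0.0398]
tool_rot: [-0.51, 3.099, 0.001]
contact_force: [5.5, 0.6, -0.9]
opening: 0.0163
t 5.2 ee [0.4546 0.431  0.0398] F [ 5.5  0.6 -0.9] open 0.0163
```

```bash
python3 -m pendant '[[0.9,[0,0,-1],[0,0,0]],[0.9,[0,0,-4],[0,0,0]],[0.9,[0,0,-7],[0,0,0]],[0.9,[0,0,-10],[0,0,0]],[0.9,[0,0,-12],[0,0,0]],[0.9,[0,0,-12],[0,0,0]]]'; python3 - <<'E'
from h import *
st();t=Tray()
c=cam("wrist"); crop(c,0,0,512,384,1.5,"w5.png",[proj(c,t.p(35,66,48)),proj(c,t.p(35,-66,48))])
E
```

```text
time: 5.8
ee_pos: [0.4547, 0.431, 0.0518]
tool_rot: [-0.51, 3.099, 0.001]
contact_force: [5.3, 0.3, -1.6]
opening: 0.0162
t 5.8 ee [0.4547 0.431  0.0518] F [ 5.3  0.3 -1.6] open 0.0162
```

View pics/w5.png

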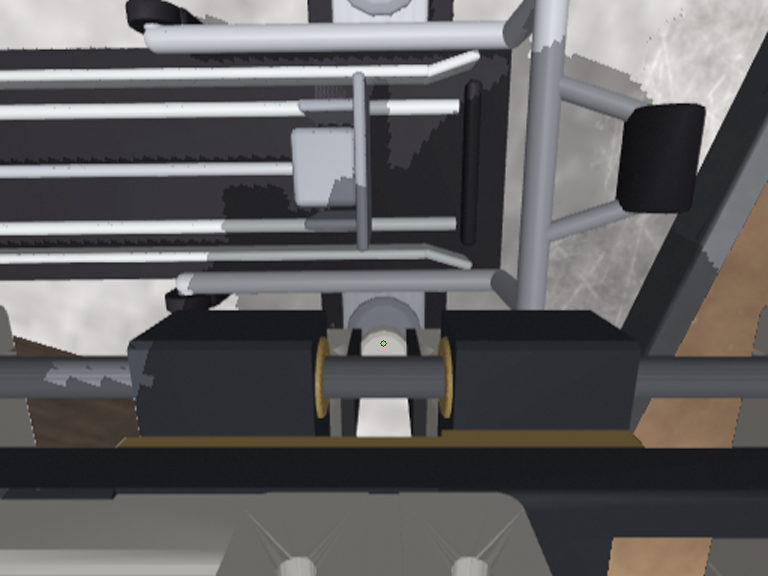

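```bash
python3 -m pendant '[[0.9,[0,0,-1],[0,0,0]],[0.9,[0,0,-2],[0,0,0]],[0.9,[0,0,-2],[0,0,0]]]'
```

```text
time: 6.15
ee_pos: [0.4549, 0.4311, 0.0531]
tool_rot: [-0.509, 3.099, 0.001]
contact_force: [8.0, 1.4, -7.6]
opening: 0.0162
```

```bash
python3 -m pendant '[[0.9,[0,0,2],[0,0,0]],[0.4,[0,0,2],[0,0,0]],[0.1,[0,0,2],[0,0,0]],[0.1,[0,0,2],[0,0,0]],[0.1,[0,0,-10],[0,0,0]],[0.1,[0,0,-50],[0,0,0]],[0.1,[0,0,-77],[0,0,0]],[0.1,[0,0,-77],[0,0,0]]]'; python3 - <<'E'
from h import *
t=Tray(); to(t.p(35,-66,130),t.th+np.pi)
c=cam("wrist"); crop(c,180,0,330,200,4,"w6.png",[proj(c,t.p(35,66,60)),proj(c,t.p(35,-66,48))])
E
```

```text
time: 6.95
ee_pos: [0.4555, 0.4329, 0.1363]
tool_rot: [-0.51, 3.094, 0.009]
contact_force: [-0.2, -0.1, 0.3]
opening: 0.0392
t 6.95 ee [0.4555 0.4329 0.1363] shift [1.3, -133.4, 5.7] turn [0.0045, 0.0066, -0.006]
```

View pics/w6.png

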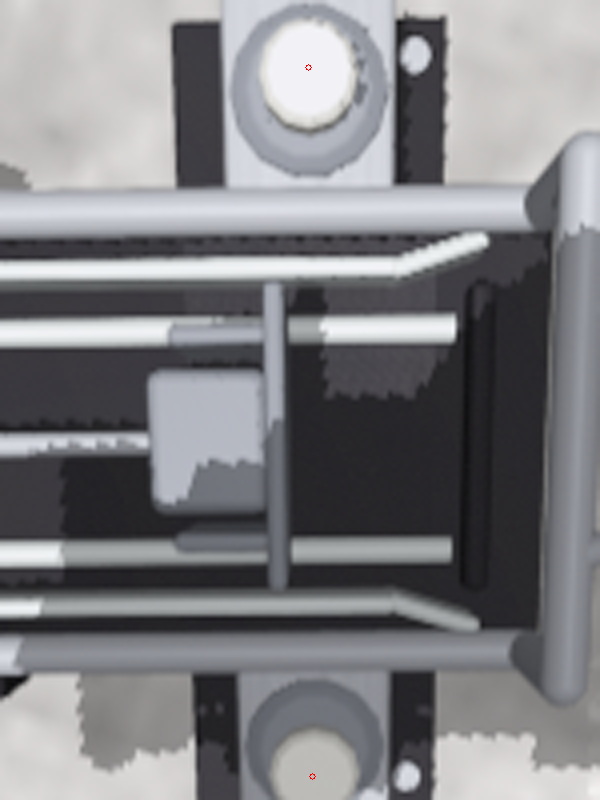

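```bash
python3 -m pendant '[[0.1,[1,-50,6],[0.005,0.006,-0.006]],[0.1,[1,-100,6],[0.005,0.006,-0.006]],[0.1,[1,-133,6],[0.005,0.006,-0.006]],[0.1,[1,-133,6],[0.005,0.006,-0.006]],[0.1,[1,-133,50],[0.005,0.006,-0.006]],[0.1,[1,-133,80],[0.005,0.006,-0.006]],[0.1,[1,-133,91],[0.005,0.006,-0.006]],[0.1,[1,-133,91],[0.005,0.006,-0.006]],[0.1,[1,-133,91],[0.005,0.006,-0.006]]]'; python3 - <<'E'
from h import *
t=Tray(); to(t.p(35,-66,40),t.th+np.pi)
c=cam("wrist"); crop(c,0,0,512,384,1.5,"w7.png",[proj(c,t.p(35,66,60)),proj(c,t.p(35,-66,48))])
E
```

```text
time: 7.9
ee_pos: [0.496, 0.3051, 0.0405]
tool_rot: [0.52, -3.094, 0.009]
contact_force: [-0.1, 1.7, 0.4]
opening: 0.0394
t 7.9 ee [0.496  0.3051 0.0405] shift [-1.4, 0.6, 0.5] turn [-0.0049, -0.0052, -0.0002]
```

View pics/w7.png

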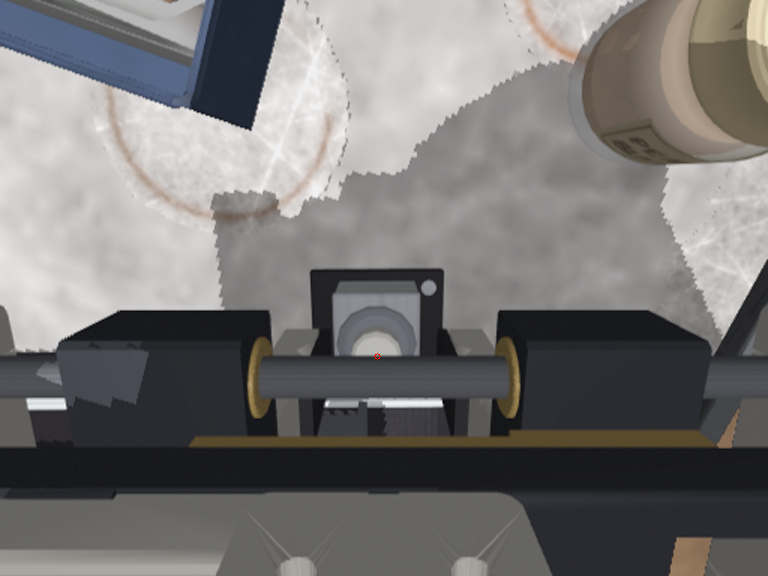

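```bash
python3 -m pendant '[[0.1,[-1.4,0.5,0.7],[0,0,0]],[0.6,[-1.4,0.5,0.7],[0,0,0]],[0.9,[-1.4,0.5,0.7],[0,0,0]],[0.9,[-1.4,0.5,0.7],[0,0,0]],[0.9,[-1.4,0.5,0.7],[0,0,0]],[0.9,[-1.4,0.5,0.7],[0,0,0]],[0.9,[-1.4,0.5,-2],[0,0,0]],[0.9,[-1.4,0.5,-5],[0,0,0]],[0.9,[-1.4,0.5,-8],[0,0,0]],[0.9,[-1.4,0.5,-11],[0,0,0]],[0.9,[-1.4,0.5,-12],[0,0,0]]]' 30;python3 -m pendant '[[0.9,[0,0,-0.6],[0,0,0]],[0.9,[0,0,-0.6],[0,0,0]]]'
```

```text
time: 9.05
ee_pos: [0.4985, 0.3062, 0.0519]
tool_rot: [0.519, -3.096, 0.007]
contact_force: [9.5, 1.9, -9.6]
opening: 0.0155
time: 9.25
ee_pos: [0.4986, 0.3062, 0.0522]
tool_rot: [0.519, -3.096, 0.007]
contact_force: [9.8, 1.4, -8.4]
opening: 0.0161
```

```bash
python3 -m pendant '[[0.9,[0,0,-1.5],[0,0,0]],[0.9,[0,0,-1.5],[0,0,0]]]'; python3 -m pendant '[[0.4,[0,0,0],[0,0,0]],[0.1,[0,0,0],[0,0,0]],[0.1,[0,0,0],[0,0,0]],[0.1,[0,0,-10],[0,0,0]],[0.1,[0,0,-50],[0,0,0]],[0.1,[0,0,-80],[0,0,0]],[0.1,[0,0,-80],[0,0,0]]]'; python3 - <<'E'
from h import *
t=Tray(); to(t.p(60,0,200),t.phi)
c=cam("wrist"); crop(c,180,120,330,240,5,"w8.png",[proj(c,t.p(35,66,60)),proj(c,t.p(35,-66,60))])
c=cam("side"); crop(c,220,180,350,290,6,"s8.png")
E
```

```text
time: 9.45
ee_pos: [0.4989, 0.3063, 0.0537]
tool_rot: [0.519, -3.097, 0.007]
contact_force: [11.0, 1.5, -9.5]
opening: 0.0166
time: 10.15
ee_pos: [0.4992, 0.3078, 0.1392]
tool_rot: [-0.52, 3.096, -0.002]
contact_force: [-0.3, 0.4, -0.5]
opening: 0.0396
t 10.15 ee [0.4992 0.3078 0.1392] shift [-22.6, 65.0, -60.8] turn [-0.0001, 0.0027, 1.5708]
```

View pics/w8.png

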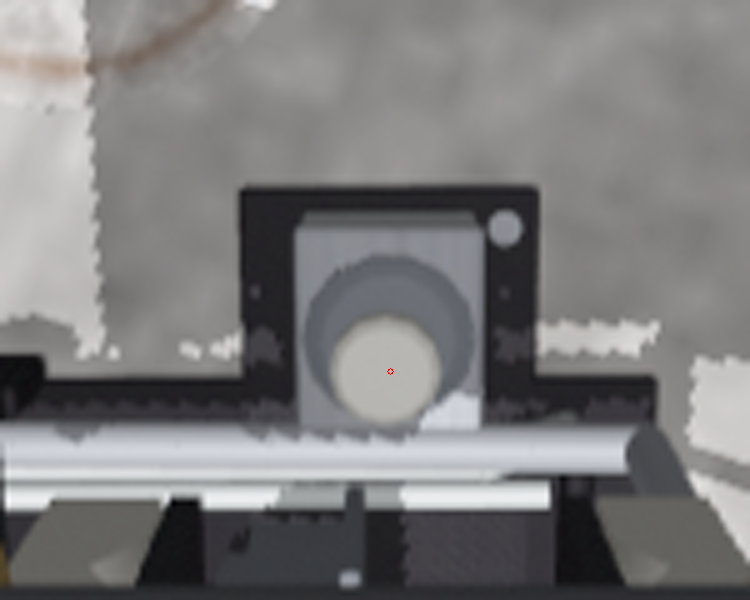

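View pics/s8.png

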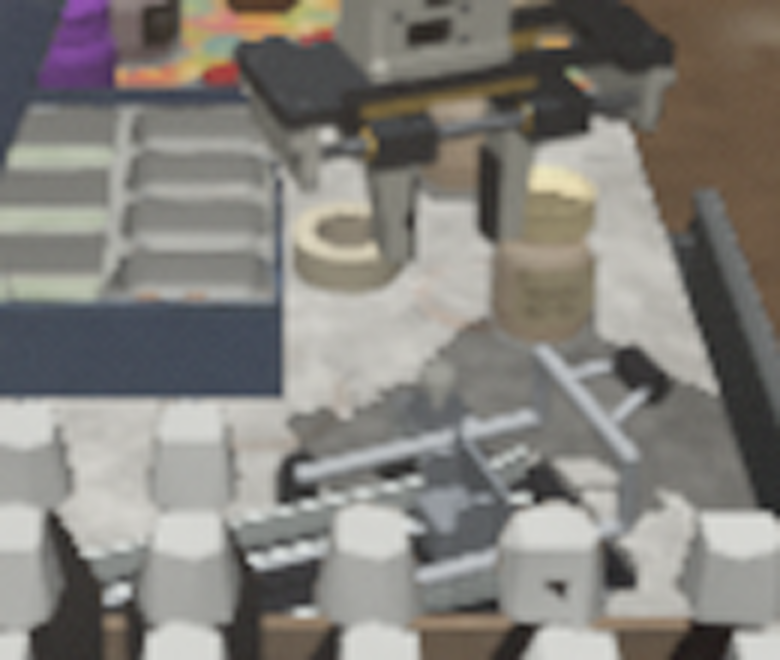

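```bash
python3 - <<'E'
from h import *
t=Tray(); to(t.p(-44,0,170),t.phi); print(manip.sense()["joint_positions"].round(2))
a0=np.arctan2(48,157);Rr=np.hypot(48,157)
for da in list(range(0,90,6))+[86,88,90]:
    a=a0+np.radians(da); print(da,round(-Rr*np.cos(a)+157,1),round(-(Rr*np.sin(a)-48),1))
E
```

```text
t 10.25 ee [0.4972 0.3063 0.1351] shift [79.3, 65.7, -34.8] turn [-0.0059, -0.0004, 1.5698]
[ 0.89  0.29 -0.31  0.   -0.97 -0.56]
0 0.0 0.0
6 5.9 -16.1
12 13.4 -31.6
18 22.5 -46.2
24 33.1 -59.7
30 45.0 -72.1
36 58.2 -83.1
42 72.4 -92.7
48 87.6 -100.8
54 103.6 -107.2
60 120.1 -112.0
66 137.0 -114.9
72 154.1 -116.1
78 171.3 -115.5
84 188.3 -113.2
86 193.9 -112.0
88 199.5 -110.6
90 205.0 -109.0
```

```bash
python3 -m pendant '[[0,[0,0,-35],[0,0,0.1]],[0,[30,20,-50],[0,0,0.25]],[0,[60,50,-50],[0,0,0.4]],[0,[79,66,-50],[0,0,0.55]],[-0.1,[79,66,-50],[0,0,0.7]],[-0.1,[79,66,-50],[0,0,0.85]],[-0.1,[79,66,-50],[0,0,1.0]],[-0.1,[79,66,-50],[0,0,1.15]],[-0.1,[79,66,-50],[0,0,1.3]],[-0.1,[79,66,-50],[0,0,1.45]],[-0.1,[79,66,-50],[-0.006,0,1.57]],[-0.1,[79,66,-50],[-0.006,0,1.57]]]'; python3 - <<'E'
from h import *
t=Tray(); to(t.p(-44,0,130),t.phi)
c=cam("wrist"); crop(c,0,0,512,384,1.5,"w9.png",[proj(c,t.p(-42,0,80)),proj(c,t.p(-42,0,89.5))])
E
```

```text
time: 11.45
ee_pos: [0.4006, 0.3422, 0.1829]
tool_rot: [-1.825, -2.557, 0.007]
contact_force: [0.0, -0.3, 0.9]
opening: 0.0481
t 11.45 ee [0.4006 0.3422 0.1829] shift [0.5, 0.6, 52.9] turn [-0.0037, 0.0021, -0.0022]
```

View pics/w9.png

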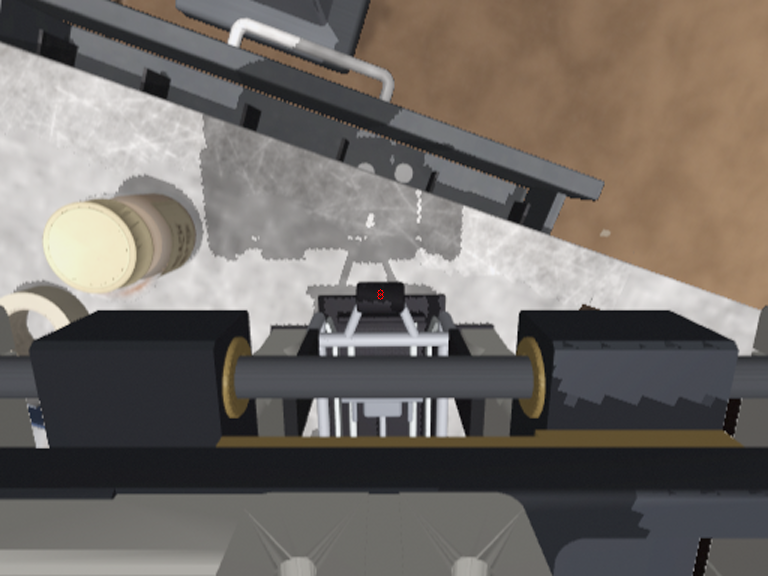

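```bash
python3 -m pendant '[[-0.1,[0.5,0.5,50],[-0.004,0.002,-0.002]],[-0.1,[0.5,0.5,90],[-0.004,0.002,-0.002]],[-0.1,[0.5,0.5,107],[-0.004,0.002,-0.002]],[-0.1,[0.5,0.5,107],[-0.004,0.002,-0.002]],[-0.1,[0.5,0.5,107],[-0.004,0.002,-0.002]]]'; python3 - <<'E'
from h import *
t=Tray(); to(t.p(-44,0,75),t.phi)
c=cam("wrist"); crop(c,100,120,400,280,2.6,"w10.png",[proj(c,t.p(-42,0,80)),proj(c,t.p(-42,0,89.5))])
E
```

```text
time: 12.0
ee_pos: [0.4014, 0.3434, 0.077]
tool_rot: [1.817, 2.562, 0.002]
contact_force: [0.2, 0.0, -0.2]
opening: 0.0484
t 12.0 ee [0.4014 0.3434 0.077 ] shift [-0.5, -0.7, 2.0] turn [0.0015, -0.0001, 0.0042]
```

View pics/w10.png

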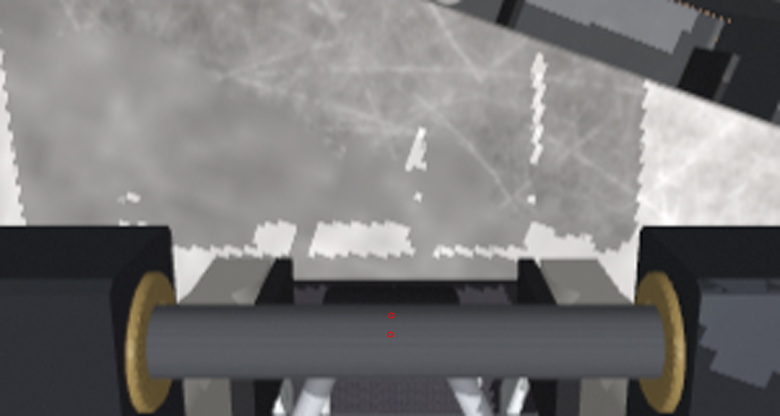

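Close on the roller ends.

```bash
python3 -m pendant '[[-0.1,[-0.5,-0.7,3],[0,0,0.004]],[0.2,[-0.5,-0.7,3],[0,0,0.004]],[0.5,[-0.5,-0.7,3],[0,0,0.004]],[0.7,[-0.5,-0.7,3],[0,0,0.004]],[0.7,[-0.5,-0.7,3],[0,0,0.004]],[0.7,[-0.5,-0.7,3],[0,0,0.004]]]' 25; python3 -c "
from h import *
st();t=Tray(); to(t.p(-44,0,75),t.phi)"
```

```text
time: 12.65
ee_pos: [0.4013, 0.3404, 0.0738]
tool_rot: [1.823, 2.555, -0.001]
contact_force: [8.5, -8.5, -0.4]
opening: 0.0278
t 12.65 ee [0.4013 0.3404 0.0738] F [ 8.5 -8.5 -0.4] open 0.0278
t 12.65 ee [0.4013 0.3404 0.0738] shift [2.3, 0.4, -1.2] turn [0.0009, 0.0024, -0.0019]
```

```bash
python3 -m pendant '[[0.7,[-2.5,0,0],[0,0,0]],[0.7,[-2.5,2,-6],[0,0,0]],[0.7,[-2.5,6,-16],[0,0,0]]]'; python3 -m pendant '[[0.7,[0,7.5,-15.5],[0,0,0]],[0.7,[0,16.6,-30],[0,0,0]],[0.7,[0,27,-43.6],[0,0,0]]]'
```

```text
time: 12.95
ee_pos: [0.4072, 0.3422, 0.0898]
tool_rot: [1.825, 2.557, 0.002]
contact_force: [3.3, 1.8, -6.8]
opening: 0.028
time: 13.25
ee_pos: [0.4333, 0.3513, 0.1345]
tool_rot: [1.825, 2.557, 0.005]
contact_force: [6.6, 3.6, -12.6]
opening: 0.0279
```

```bash
python3 -m pendant '[[0.7,[0,11.9,-12.4],[0,0,0]],[0.7,[0,25.1,-23.4],[0,0,0]],[0.7,[0,39.3,-33],[0,0,0]],[0.7,[0,54.5,-41.1],[0,0,0]],[0.7,[0,70.5,-47.5],[0,0,0]],[0.7,[0,87,-52.3],[0,0,0]]]';python3 - <<'E'
from h import *
c=cam("wrist"); crop(c,0,0,512,384,1.5,"w11.png")
E
```

```text
time: 13.85
ee_pos: [0.5143, 0.3797, 0.1864]
tool_rot: [-1.824, -2.556, -0.002]
contact_force: [-3.1, 4.4, -5.5]
opening: 0.0276
```

View pics/w11.png

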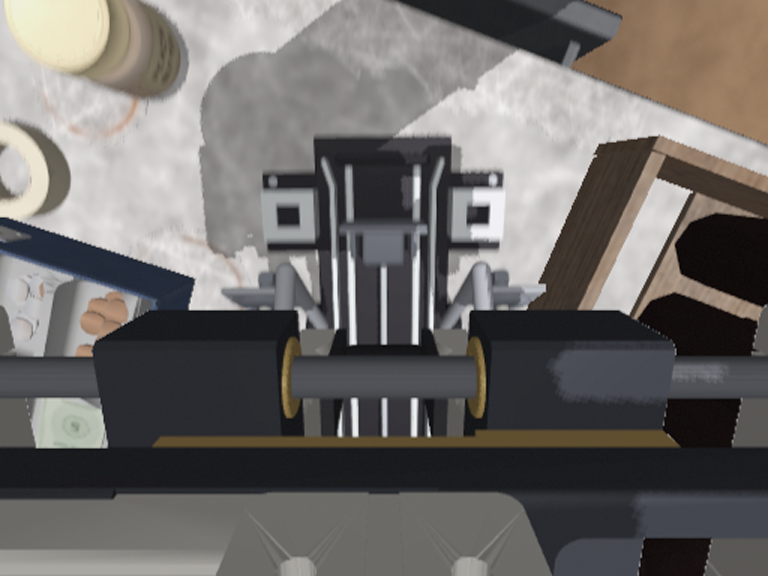

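```bash
python3 -m pendant '[[0.7,[0,16.9,-2.9],[0,0,0]],[0.7,[0,34,-4.1],[0,0,0]],[0.7,[0,51.2,-3.5],[0,0,0]],[0.7,[0,68.2,-1.2],[0,0,0]],[0.7,[0,73.8,0],[0,0,0]],[0.7,[0,73.8,0],[0,0,0]]]';python3 -m pendant '[[0.7,[0,3,0.7],[0,0,0]],[0.7,[0,3,0.7],[0,0,0]]]';
```

```text
time: 14.5
ee_pos: [0.5851, 0.4045, 0.1869]
tool_rot: [-1.825, -2.557, -0.006]
contact_force: [-1.2, 5.0, 0.0]
opening: 0.0276
time: 14.7
ee_pos: [0.5856, 0.4046, 0.1867]
tool_rot: [-1.823, -2.556, -0.002]
contact_force: [-10.2, 3.5, 6.9]
opening: 0.0277
```

```bash
python3 -m pendant '[[0.7,[0,-1,0],[0,0,0]],[0.2,[0,-1,0],[0,0,0]],[-0.1,[0,-1,0],[0,0,0]],[-0.2,[0,-1,0],[0,0,0]],[-0.3,[0,-1,-10],[0,0,0]],[-0.3,[0,-1,-50],[0,0,0]],[-1,[0,-60,-70],[0,0,0]],[-1,[0,-110,-70],[0,0,0]],[-1,[0,-150,-70],[0,0,0]],[-1,[0,-150,-70],[0,0,0]]]'; python3 - <<'E'
from h import *
st()
c=cam("wrist"); crop(c,0,0,512,384,1.5,"w12.png")
c=cam("top"); crop(c,110,100,410,270,2.6,"t12.png")
c=cam("side"); crop(c,220,130,350,290,4,"s12.png")
E
```

```text
time: 15.7
ee_pos: [0.4417, 0.3528, 0.257]
tool_rot: [-1.824, -2.558, -0.005]
contact_force: [0.4, 0.3, 0.9]
opening: 0.0834
t 15.7 ee [0.4417 0.3528 0.257 ] F [0.4 0.3 0.9] open 0.0834
```

View pics/w12.png

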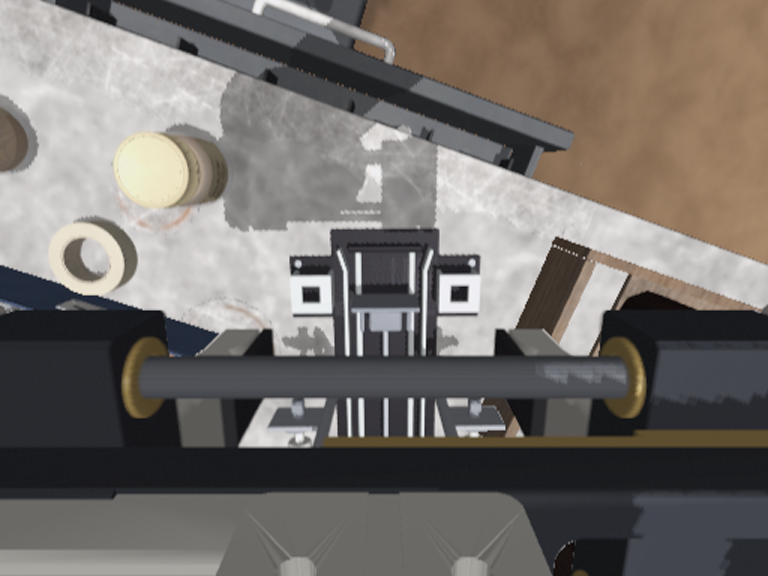

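View pics/t12.png

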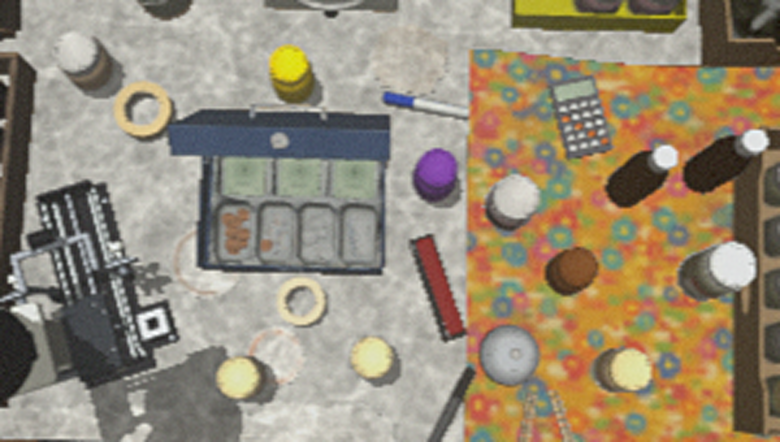

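View pics/s12.png

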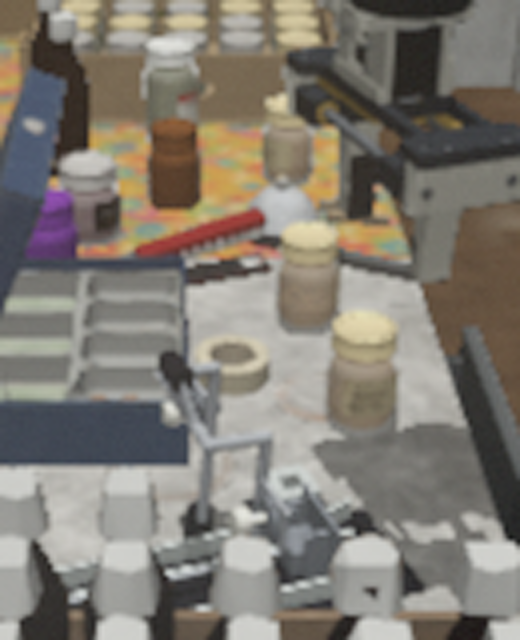

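```bash
python3 - <<'E'
from h import *
t=Tray()
for i in range(1):
    c=cam("wrist")
    r=ray(c,311/1.5-.4,295/1.5-.4,.030); L=ray(c,459/1.5-.4,294.5/1.5-.4,.030); d=L-r; th=np.arctan2(-d[0],d[1]); print(L,r,th,np.linalg.norm(d))
    m=(L+r)/2; print("o",m-.035*np.array([np.cos(th),np.sin(th),0]))
    print("jarA",ray(c,152.5/1.5,171/1.5,.093))
crop(c,190,150,330,240,5.5,"w13.png",[proj(c,t.p(*q)) for q in [(35,66,30),(35,-66,30),(-6,34,14),(-6,-34,14),(0,0,14)]])
crop(c,60,70,200,170,5.5,"w14.png",[proj(c,ray(c,152.5/1.5,171/1.5,.093))])
E
```

```text
[0.4595321  0.43396517 0.03      ] [0.50255605 0.30984632 0.03      ] 0.3336739804723561 0.13136418967117877
o [0.44797449 0.36044266 0.03      ]
jarA [0.43323301 0.18536229 0.093     ]
```

View pics/w13.png

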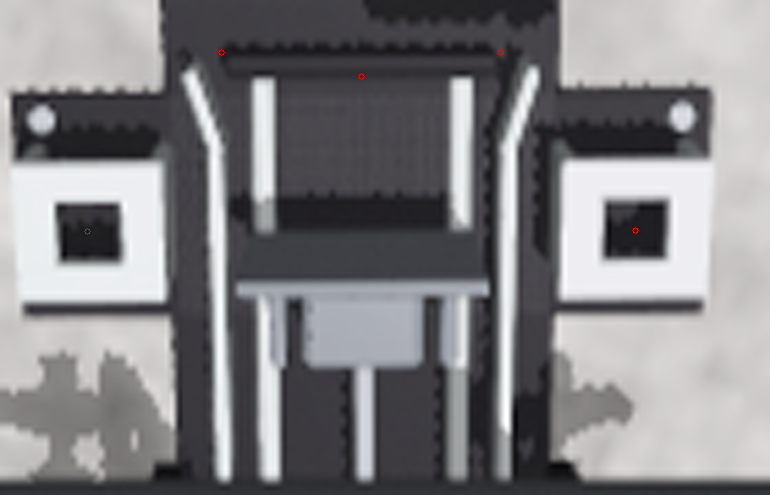

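View pics/w14.png

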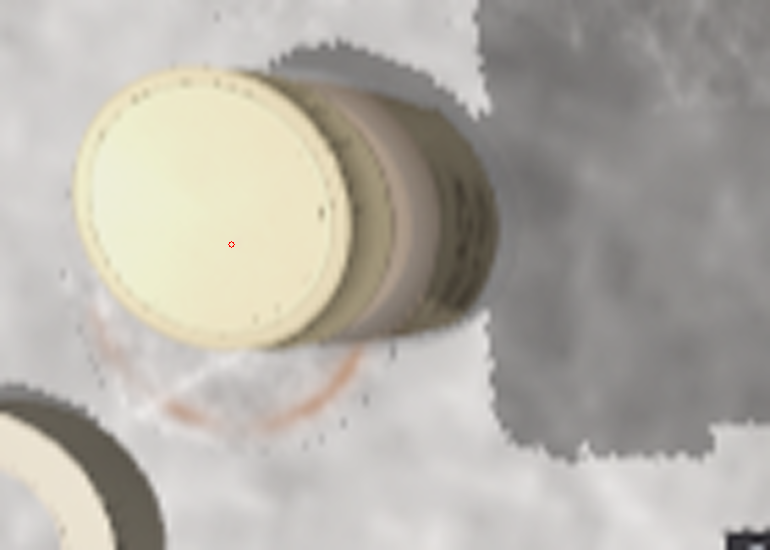

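```bash
cat >> h.py <<'E'
def lid(c,u,v,r=14,z=.093,hue=(18,38),smin=50,vmin=150):
    hsv=cv2.cvtColor(c["image"],cv2.COLOR_RGB2HSV)
    u=int(round(u));v=int(round(v)); y0=max(0,v-r);x0=max(0,u-r); sub=hsv[y0:v+r+1,x0:u+r+1]
    mm=((sub[...,0]>=hue[0])&(sub[...,0]<=hue[1])&(sub[...,1]>smin)&(sub[...,2]>vmin)).astype(np.uint8)
    n,l,s_,ce=cv2.connectedComponentsWithStats(mm)
    if n<2: return None
    k=1+np.argmax(s_[1:,4]); p=ce[k]+[x0,y0]; return p,s_[k],ray(c,*p,z).round(4)
E
python3 - <<'E'
from h import *
st(); c=cam("wrist")
p=ray(c,98.3,107.8,.093); print("wrist A",p)
ct=cam("top")
for q in [(201,244.7),(252.3,237),(352.2,241.7)]: print(lid(ct,*q))
print(proj(ct,[p[0],p[1],.093]))
crop(ct,170,215,290,265,6,"t15.png",[proj(ct,[p[0],p[1],.093]),lid(ct,201,244.7)[0]])
E
```

```text
t 15.9 ee [0.4463 0.3556 0.2559] F [ 0.4 -0.1 -0.5] open 0.0874
wrist A [0.42838289 0.18108486 0.093     ]
(array([200.87755102, 244.66836735]), array([  6,   6,  17,  16, 196], dtype=int32), array([0.4292, 0.1793, 0.093 ]))
(array([252.48969072, 236.91752577]), array([  7,   6,  16,  16, 194], dtype=int32), array([0.4589, 0.0098, 0.093 ]))
(array([352.35643564, 241.75247525]), array([  7,   6,  16,  16, 202], dtype=int32), array([ 0.4514, -0.3207,  0.093 ]))
[200.31872035 244.90947358]
```

View pics/t15.png

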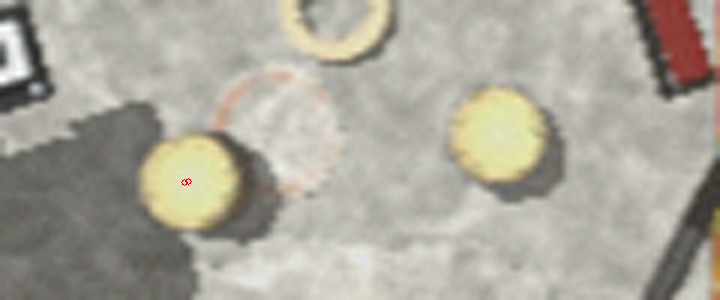

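```bash
python3 - <<'E'
from h import *
t=Tray(); to([.4288,.1802,.14],t.phi)
E
```

```text
t 16.0 ee [0.4465 0.3555 0.2549] shift [-160.2, -73.8, 114.7] turn [0.0017, -0.0005, -0.0029]
```

```bash
python3 -m pendant '[[-1,[-45,-20,10],[0,0,0]],[-1,[-90,-40,20],[0,0,0]],[-1,[-135,-60,60],[0,0,0]],[-1,[-160,-74,90],[0.002,0,-0.003]],[-1,[-160,-74,115],[0.002,0,-0.003]],[-1,[-160,-74,115],[0.002,0,-0.003]],[-1,[-160,-74,115],[0.002,0,-0.003]]]'; python3 - <<'E'
from h import *
t=Tray(); to([.4288,.1802,.042],t.phi)
c=cam("wrist"); crop(c,0,0,512,384,1.5,"w16.png",[proj(c,[.4288,.1802,.093])])
E
```

```text
time: 16.7
ee_pos: [0.4288, 0.1803, 0.1402]
tool_rot: [-1.822, -2.559, 0.001]
contact_force: [0.5, 0.5, 0.1]
opening: 0.088
t 16.7 ee [0.4288 0.1803 0.1402] shift [-0.1, 0.0, 98.2] turn [-0.0007, 0.0002, 0.0004]
```

View pics/w16.png

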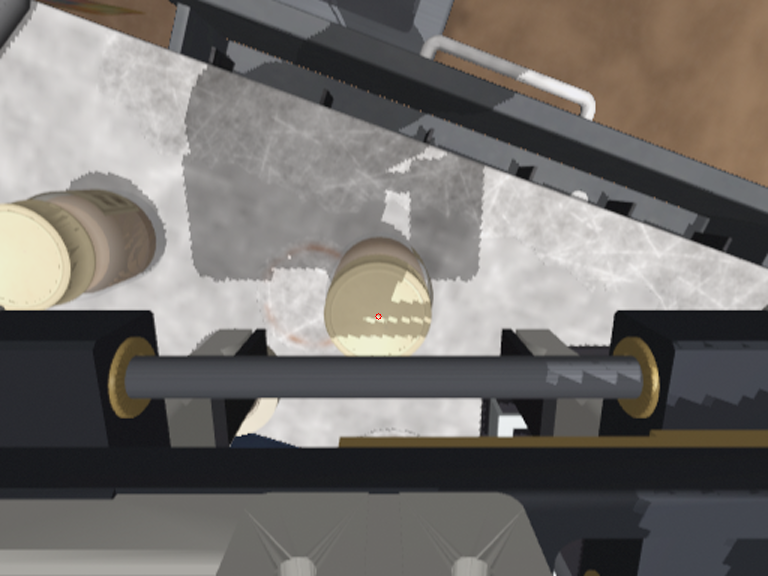

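```bash
python3 -m pendant '[[-1,[0,0,40],[0,0,0]],[-1,[0,0,75],[0,0,0]],[-1,[0,0,98],[0,0,0]],[-1,[0,0,98],[0,0,0]],[-0.6,[0,0,98],[0,0,0]],[-0.3,[0,0,98],[0,0,0]],[0,[0,0,98],[0,0,0]],[0,[0,0,98],[0,0,0]],[0,[0,0,98],[0,0,0]]]' 25; python3 -c "
from h import *
t=Tray(); to(t.p(-70,0,140),t.phi)"
```

```text
time: 17.65
ee_pos: [0.428, 0.1803, 0.0427]
tool_rot: [-1.821, -2.559, -0.003]
contact_force: [-2.8, 0.1, 8.4]
opening: 0.056
t 17.65 ee [0.428  0.1803 0.0427] shift [162.5, 1.7, -97.1] turn [0.0011, -0.0014, 0.001]
```

```bash
python3 -m pendant '[[0,[0,0,-10],[0,0,0]],[0,[0,0,-50],[0,0,0]],[0,[0,0,-80],[0,0,0]],[0,[0,0,-80],[0,0,0]]]'; python3 - <<'E'
from h import *
t=Tray(); to(t.p(-70,0,75),t.phi)
c=cam("wrist"); crop(c,0,0,512,384,1.5,"w17.png")
c=cam("side"); crop(c,220,130,380,290,4,"s17.png")
E
```

```text
time: 18.05
ee_pos: [0.4297, 0.1816, 0.1261]
tool_rot: [1.82, 2.559, 0.012]
contact_force: [-0.0, 0.0, -3.2]
opening: 0.0559
t 18.05 ee [0.4297 0.1816 0.1261] shift [161.5, -0.6, 51.7] turn [0.0066, -0.0035, 0.0015]
```

View pics/w17.png

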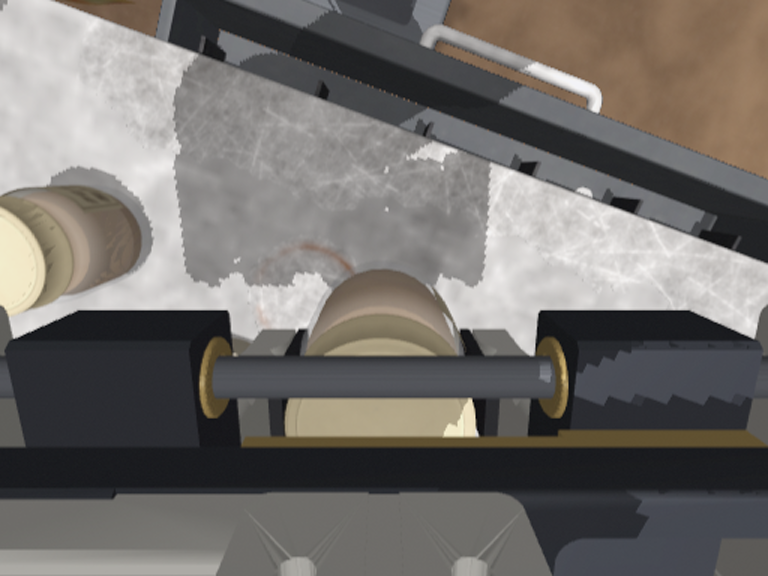

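View pics/s17.png

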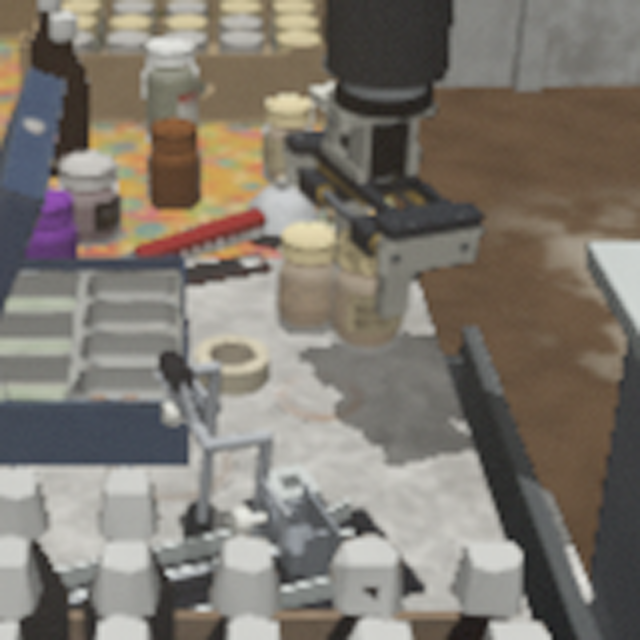

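```bash
python3 -m pendant '[[0,[50,0,20],[0.006,-0.003,0]],[0,[100,0,30],[0.006,-0.003,0.001]],[0,[145,-3,40],[0.006,-0.003,0.001]],[0,[160,-5,50],[0.006,-0.003,0.001]],[0,[160,-5,64],[0.006,-0.003,0.001]],[0,[160,-5,64],[0.006,-0.003,0.001]],[0,[160,-5,64],[0.006,-0.003,0.001]]]'; python3 - <<'E'
from h import *
t=Tray(); st(); to(t.p(36,-1.5,61),t.phi)
c=cam("wrist"); crop(c,0,0,512,384,1.5,"w18.png")
c=cam("side"); crop(c,220,130,380,290,4,"s18.png")
c=cam("top"); crop(c,110,155,240,265,6,"t18.png")
E
```

```text
time: 18.85
ee_pos: [0.3701, 0.3284, 0.0571]
tool_rot: [-1.822, -2.557, 0.015]
contact_force: [-0.4, -0.7, -2.4]
opening: 0.056
t 18.85 ee [0.3701 0.3284 0.0571] F [-0.4 -0.7 -2.4] open 0.056
t 18.85 ee [0.3701 0.3284 0.0571] shift [2.0, 113.8, -4.9] turn [-0.0084, 0.0042, -0.0004]
```

View pics/w18.png

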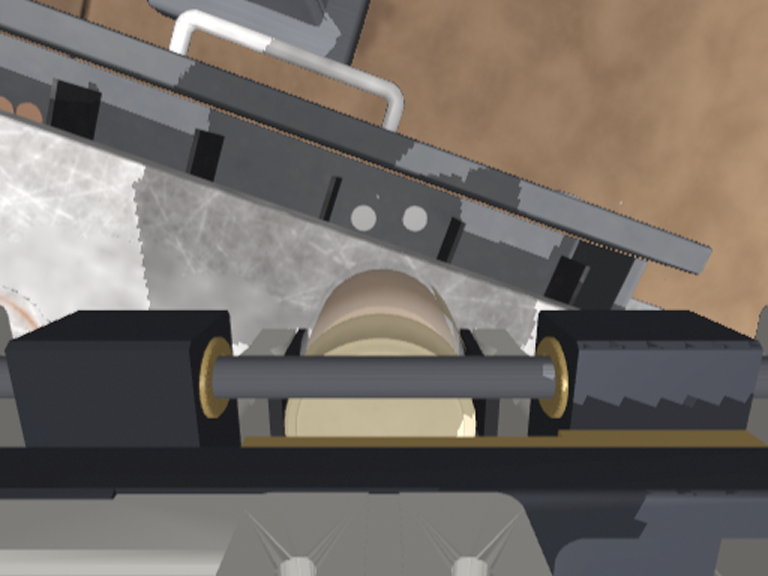

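View pics/s18.png

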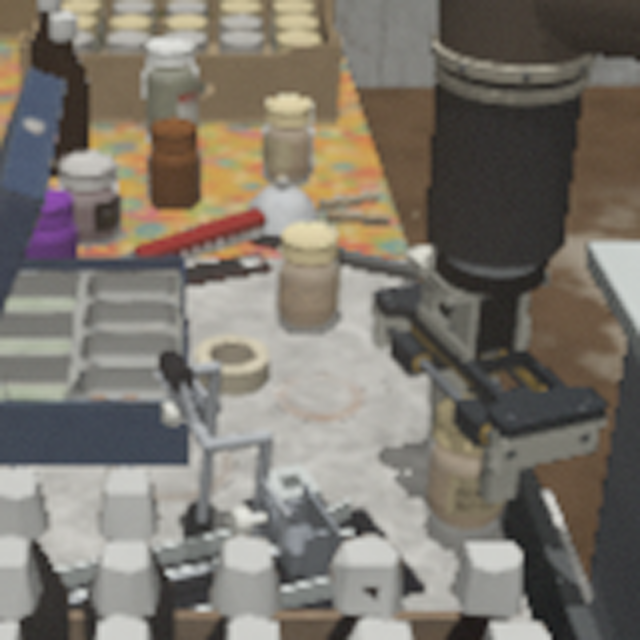

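```bash
python3 -m pendant '[[0,[2,0,-5],[-0.008,0.004,0]],[0,[2,10,-5],[-0.008,0.004,0]],[0,[2,35,-5],[-0.008,0.004,0]],[0,[2,50,-5],[-0.008,0.004,0]],[0,[2,50,-5],[-0.008,0.004,0]]]';  python3 - <<'E'
from h import *
t=Tray(); st(); to(t.p(36,-1.5,61),t.phi)
E
python3 -m pendant '[[0,[0,15,0],[0,0,0]],[0,[0,30,0],[0,0,0]],[0,[0,40,0],[0,0,0]]]';  python3 - <<'E'
from h import *
t=Tray(); st(); to(t.p(36,-1.5,61),t.phi)
c=cam("top"); crop(c,110,155,240,265,6,"t19.png")
c=cam("side"); crop(c,220,180,350,290,6,"s19.png")
E
```

```text
time: 19.5
ee_pos: [0.4195, 0.349, 0.0631]
tool_rot: [-1.824, -2.558, -0.007]
contact_force: [-0.1, 0.3, -4.0]
opening: 0.056
t 19.5 ee [0.4195 0.349  0.0631] F [-0.1  0.3 -4. ] open 0.056
t 19.5 ee [0.4195 0.349  0.0631] shift [-1.3, 60.4, 2.4] turn [0.0038, -0.0028, -0.001]
time: 19.8
ee_pos: [0.4557, 0.361, 0.063]
tool_rot: [-1.823, -2.558, -0.004]
contact_force: [-2.8, -0.1, -2.8]
opening: 0.0561
t 19.8 ee [0.4557 0.361  0.063 ] F [-2.8 -0.1 -2.8] open 0.0561
t 19.8 ee [0.4557 0.361  0.063 ] shift [-0.8, 22.3, 2.0] turn [0.0019, -0.002, -0.0006]
```

View pics/s19.png

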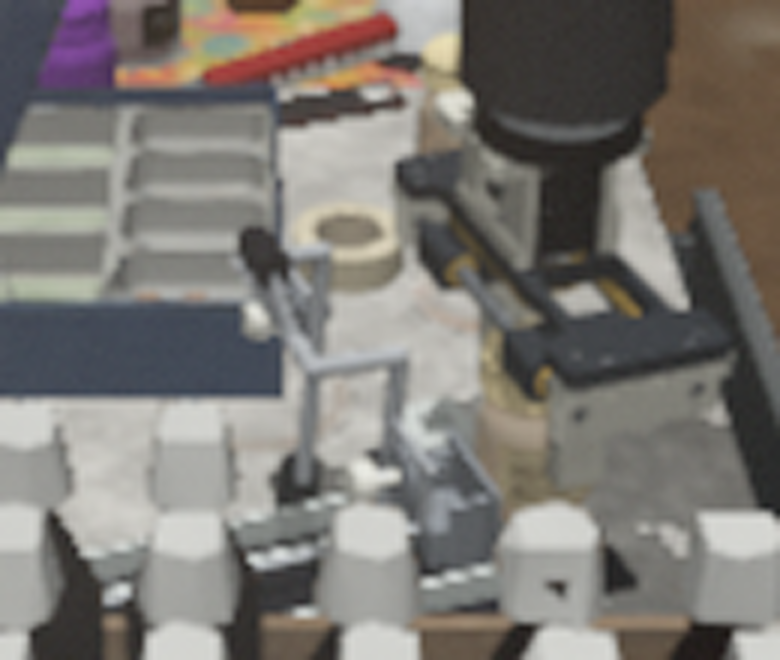

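```bash
python3 -m pendant '[[0,[-0.5,12,0],[0.002,-0.002,0]],[0,[-0.5,22,0],[0.002,-0.002,0]],[0,[-0.5,24,0],[0.002,-0.002,0]],[0,[-0.5,24,0],[0.002,-0.002,0]],[0,[-0.5,24,5],[0.002,-0.002,0]],[0,[-0.5,24,9],[0.002,-0.002,0]],[0,[-0.5,24,11],[0.002,-0.002,0]],[0,[-0.5,24,11],[0.002,-0.002,0]]]';  python3 - <<'E'
from h import *
t=Tray(); st(); to(t.p(36,-1.5,49.5),t.phi)
E
```

```text
time: 20.7
ee_pos: [0.4775, 0.3681, 0.0513]
tool_rot: [-1.823, -2.559, 0.002]
contact_force: [-1.8, -0.8, -2.1]
opening: 0.0559
t 20.7 ee [0.4775 0.3681 0.0513] F [-1.8 -0.8 -2.1] open 0.0559
t 20.7 ee [0.4775 0.3681 0.0513] shift [-0.4, -0.6, 1.8] turn [-0.0009, 0.0006, -0.0001]
```

```bash
python3 -m pendant '[[0,[0,-1,1],[0,0,0]],[0,[0,-1,2.5],[0,0,0]],[0,[0,-1,2.5],[0,0,0]]]'; python3 -m pendant '[[0,[0,0,0.8],[0,0,0]],[0,[0,0,0.8],[0,0,0]]]'
```

```text
time: 21.0
ee_pos: [0.4771, 0.3681, 0.0495]
tool_rot: [1.822, 2.559, 0.001]
contact_force: [-1.8, -1.0, 0.4]
opening: 0.0558
time: 21.2
ee_pos: [0.4773, 0.3683, 0.0493]
tool_rot: [1.822, 2.559, 0.002]
contact_force: [-3.4, -1.2, 4.1]
opening: 0.0564
```

```bash
python3 -m pendant '[[-0.2,[0,0,-0.5],[0,0,0]],[-0.4,[0,0,-0.5],[0,0,0]],[-0.6,[0,0,-0.5],[0,0,0]],[-0.9,[0,0,-0.5],[0,0,0]],[-0.9,[0,0,-0.5],[0,0,0]],[-0.9,[0,0,-0.5],[0,0,0]],[-0.9,[0,0,-30],[0,0,0]],[-0.9,[0,0,-70],[0,0,0]],[-0.9,[0,-20,-110],[0,0,0]],[-0.9,[0,-20,-150],[0,0,0]],[-1,[0,-20,-150],[0,0,0]],[-1,[0,-20,-150],[0,0,0]]]';  python3 - <<'E'
from h import *
t=Tray(); st(); to([.4589,.0098,.2],t.phi)
c=cam("wrist"); crop(c,0,0,512,384,1.5,"w20.png",[proj(c,t.p(30,0,99.5)),proj(c,t.p(0,0,14))])
ct=cam("top")
for q in [(252.3,237),(352.2,241.7)]: print(lid(ct,*q))
E
```

```text
time: 22.4
ee_pos: [0.4582, 0.362, 0.1998]
tool_rot: [-1.823, -2.559, -0.005]
contact_force: [0.1, 0.6, -2.0]
opening: 0.0871
t 22.4 ee [0.4582 0.362  0.1998] F [ 0.1  0.6 -2. ] open 0.0871
t 22.4 ee [0.4582 0.362  0.1998] shift [-333.1, -114.5, -1.1] turn [0.0022, -0.0019, -0.0001]
(array([252.52380952, 236.98412698]), array([  7,   7,  16,  15, 189], dtype=int32), array([0.4586, 0.0097, 0.093 ]))
(array([352.29 , 241.785]), array([  7,   6,  16,  16, 200], dtype=int32), array([ 0.4513, -0.3204,  0.093 ]))
```

View pics/w20.png

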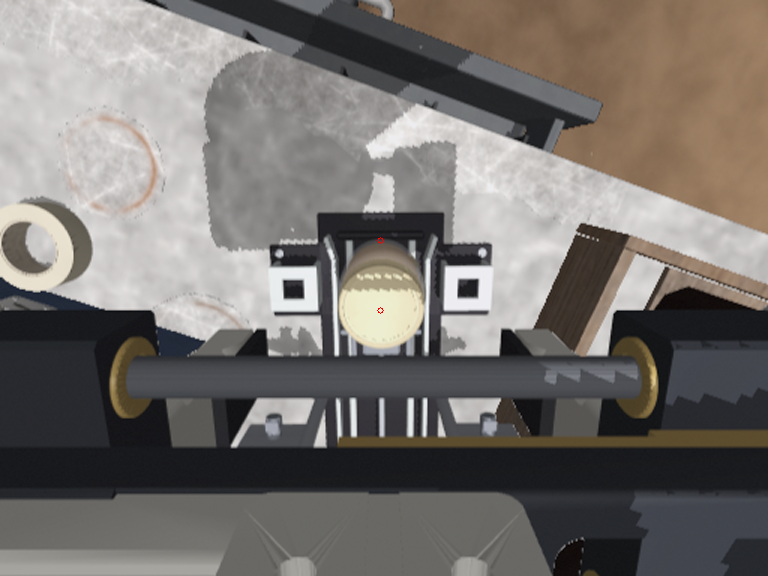

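```bash
python3 -m pendant '[[-1,[-47,-16,0],[0,0,0]],[-1,[-94,-32,0],[0,0,0]],[-1,[-141,-48,0],[0,0,0]],[-1,[-188,-64,0],[0,0,0]],[-1,[-235,-80,0],[0,0,0]],[-1,[-282,-97,10],[0,0,0]],[-1,[-320,-110,40],[0,0,0]],[-1,[-333,-114.5,60],[0.002,-0.002,0]],[-1,[-333,-114.5,60],[0.002,-0.002,0]],[-1,[-333,-114.5,60],[0.002,-0.002,0]]]';  python3 - <<'E'
from h import *
t=Tray(); to([.4587,.0102,.042],t.phi)
c=cam("wrist"); crop(c,0,0,512,384,1.5,"w21.png",[proj(c,[.4587,.0102,.093])])
E
```

```text
time: 23.5
ee_pos: [0.4584, 0.0089, 0.1379]
tool_rot: [-1.824, -2.558, 0.008]
contact_force: [1.0, 0.5, 0.4]
opening: 0.0876
t 23.5 ee [0.4584 0.0089 0.1379] shift [1.3, 1.2, 95.9] turn [-0.0044, 0.0027, -0.0011]
```

View pics/w21.png

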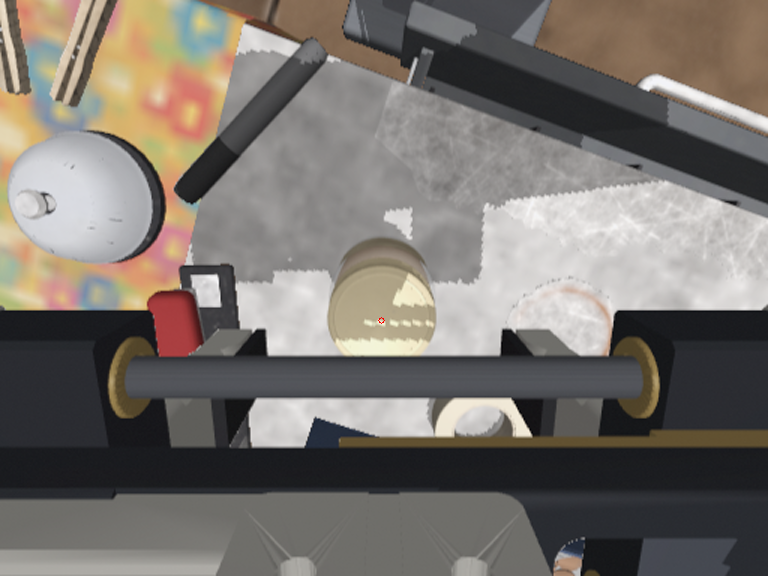

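```bash
python3 -m pendant '[[-1,[1.3,-0.5,40],[-0.004,0.003,0]],[-1,[1.3,-0.5,75],[-0.004,0.003,0]],[-1,[1.3,-0.5,96],[-0.004,0.003,0]],[-1,[1.3,-0.5,96],[-0.004,0.003,0]],[-0.6,[1.3,-0.5,96],[-0.004,0.003,0]],[-0.3,[1.3,-0.5,96],[-0.004,0.003,0]],[0,[1.3,-0.5,96],[-0.004,0.003,0]],[0,[1.3,-0.5,96],[-0.004,0.003,0]],[0,[1.3,-0.5,96],[-0.004,0.003,0]]]' 25; python3 -m pendant '[[0,[0,0,-10],[0,0,0]],[0,[0,0,-50],[0,0,0]],[0,[0,0,-85],[0,0,0]],[0,[0,0,-85],[0,0,0]]]'; python3 -c "
from h import *
t=Tray(); to(t.p(-75,-1.5,125),t.phi)"
```

```text
time: 24.45
ee_pos: [0.4582, 0.0103, 0.0434]
tool_rot: [1.822, 2.558, 0.005]
contact_force: [-2.2, -0.7, 7.7]
opening: 0.056
time: 24.85
ee_pos: [0.46, 0.0108, 0.1323]
tool_rot: [1.819, 2.555, 0.013]
contact_force: [0.5, 0.9, -3.6]
opening: 0.0562
t 24.85 ee [0.46   0.0108 0.1323] shift [331.5, 21.8, 7.8] turn [0.0096, -0.0008, 0.0005]
```

```bash
python3 -m pendant '[[0,[45,3,5],[0.009,0,0]],[0,[93,6,5],[0.009,0,0]],[0,[141,9,5],[0.009,0,0]],[0,[189,12,5],[0.009,0,0]],[0,[237,16,5],[0.009,0,0]],[0,[285,19,15],[0.009,0,0]],[0,[320,21,30],[0.009,0,0]],[0,[331.5,22,50],[0.009,0,0]],[0,[331.5,22,65],[0.009,0,0]],[0,[331.5,22,69],[0.009,0,0]],[0,[331.5,22,69],[0.009,0,0]]]'; python3 -c "
from h import *
t=Tray(); st();to(t.p(-30,-1.5,61.5),t.phi)"
```

```text
time: 25.95
ee_pos: [0.3695, 0.3296, 0.0581]
tool_rot: [-1.821, -2.555, 0.012]
contact_force: [-0.8, 0.1, -4.1]
opening: 0.0558
t 25.95 ee [0.3695 0.3296 0.0581] F [-0.8  0.1 -4.1] open 0.0558
t 25.95 ee [0.3695 0.3296 0.0581] shift [0.7, 47.9, -3.9] turn [-0.0092, 0.0008, -0.0005]
```

```bash
python3 -m pendant '[[0,[0.7,0,-4],[-0.009,0,0]],[0,[0.7,15,-4],[-0.009,0,0]],[0,[0.7,35,-4],[-0.009,0,0]],[0,[0.7,42,-4],[-0.009,0,0]],[0,[0.7,42,-4],[-0.009,0,0]]]'; python3 -c "
from h import *
t=Tray(); st();to(t.p(36,-1.5,61.5),t.phi)"
```

```text
time: 26.45
ee_pos: [0.4107, 0.3453, 0.0631]
tool_rot: [1.824, 2.557, 0.005]
contact_force: [-0.1, -0.2, -3.3]
opening: 0.0559
t 26.45 ee [0.4107 0.3453 0.0631] F [-0.1 -0.2 -3.3] open 0.0559
t 26.45 ee [0.4107 0.3453 0.0631] shift [-0.6, 69.9, 1.8] turn [0.003, -0.0016, -0.0017]
```

```bash
python3 -m pendant '[[0,[-0.5,12,0.5],[0.003,-0.002,-0.002]],[0,[-0.5,24,0.5],[0.003,-0.002,-0.002]],[0,[-0.5,36,0.5],[0.003,-0.002,-0.002]],[0,[-0.5,48,0.5],[0.003,-0.002,-0.002]],[0,[-0.5,60,0.5],[0.003,-0.002,-0.002]],[0,[-0.5,70,0.5],[0.003,-0.002,-0.002]],[0,[-0.5,72,0.5],[0.003,-0.002,-0.002]],[0,[-0.5,72,0.5],[0.003,-0.002,-0.002]]]'; python3 - <<'E'
from h import *
t=Tray(); st();to(t.p(36,-1.5,49.5),t.phi)
c=cam("side"); crop(c,220,180,350,290,6,"s22.png")
c=cam("top"); crop(c,110,155,240,265,6,"t22.png")
E
```

```text
time: 27.25
ee_pos: [0.4781, 0.3681, 0.0619]
tool_rot: [1.821, 2.56, -0.003]
contact_force: [-3.2, -1.1, -3.2]
opening: 0.0562
t 27.25 ee [0.4781 0.3681 0.0619] F [-3.2 -1.1 -3.2] open 0.0562
t 27.25 ee [0.4781 0.3681 0.0619] shift [-0.2, -1.2, 12.4] turn [-0.0012, 0.0012, 0.0013]
```

View pics/s22.png

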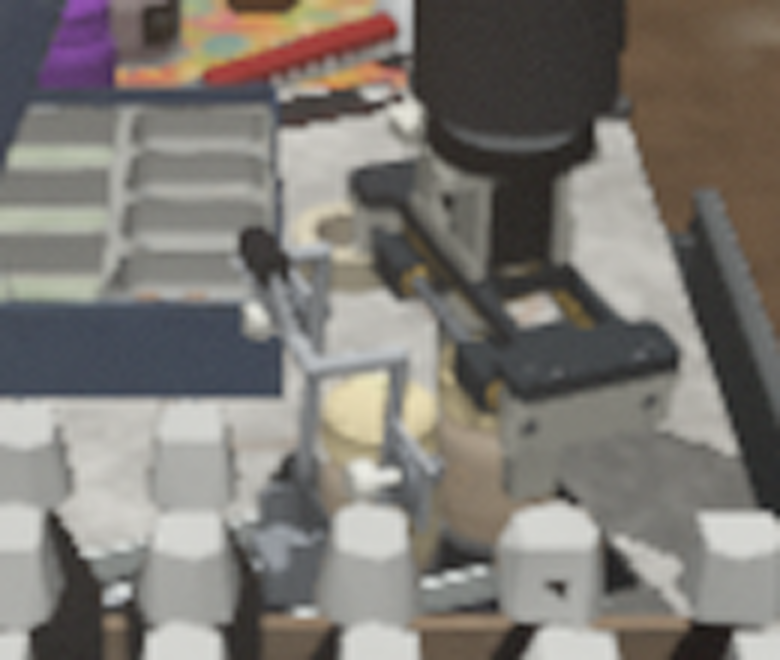

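View pics/t22.png

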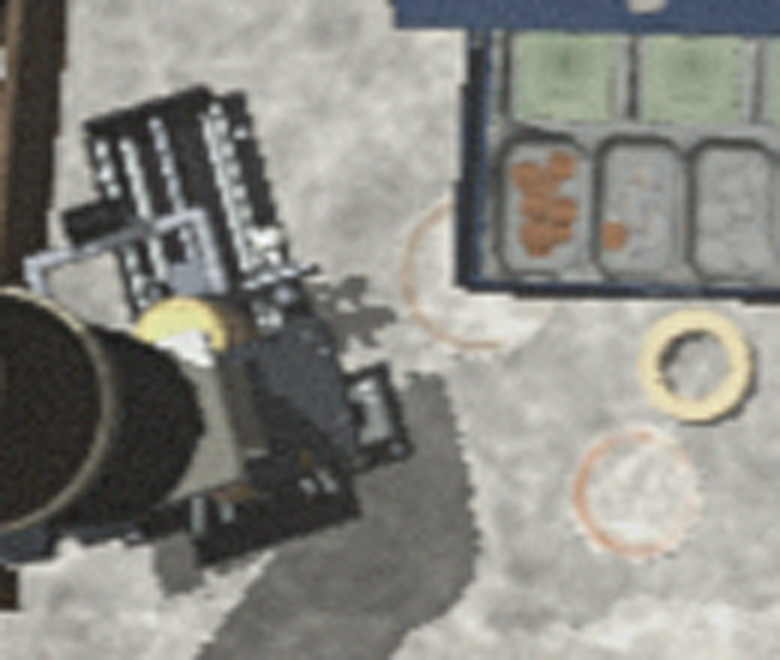

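```bash
python3 -m pendant '[[0,[0,0,5],[0,0,0]],[0,[0,0,9],[0,0,0]],[0,[0,0,12],[0,0,0]],[0,[0,0,13],[0,0,0]],[0,[0,0,13],[0,0,0]]]'; python3 -m pendant '[[0,[0,0,0.5],[0,0,0]],[0,[0,0,0.5],[0,0,0]]]'
```

```text
time: 27.85
ee_pos: [0.4782, 0.3684, 0.05]
tool_rot: [1.819, 2.561, -0.0]
contact_force: [-3.9, -3.1, 3.6]
opening: 0.0562
time: 28.05
ee_pos: [0.4783, 0.3686, 0.05]
tool_rot: [1.819, 2.561, 0.0]
contact_force: [-3.6, -1.9, 7.6]
opening: 0.0564
```

Seated on the floor. Release and go up.

```bash
python3 -m pendant '[[-0.2,[0,0,-0.5],[0,0,0]],[-0.4,[0,0,-0.5],[0,0,0]],[-0.6,[0,0,-0.5],[0,0,0]],[-0.9,[0,0,-0.5],[0,0,0]],[-0.9,[0,0,-0.5],[0,0,0]],[-0.9,[0,0,-0.5],[0,0,0]],[-0.9,[0,0,-30],[0,0,0]],[-0.9,[0,0,-70],[0,0,0]],[-0.9,[0,-20,-110],[0,0,0]],[-0.9,[0,-20,-150],[0,0,0]],[-1,[0,-20,-150],[0,0,0]],[-1,[0,-20,-150],[0,0,0]]]';  python3 - <<'E'
from h import *
t=Tray(); st()
c=cam("wrist"); crop(c,0,0,512,384,1.5,"w23.png",[proj(c,t.p(30,0,99.5)),proj(c,t.p(90,0,99.5)),proj(c,t.p(0,0,14))])
ct=cam("top"); crop(ct,110,155,240,265,6,"t23.png")
print(lid(ct,352.2,241.7))
E
```

```text
time: 29.25
ee_pos: [0.4592, 0.3622, 0.2]
tool_rot: [-1.82, -2.561, -0.002]
contact_force: [-1.3, -0.6, -0.7]
opening: 0.087
t 29.25 ee [0.4592 0.3622 0.2   ] F [-1.3 -0.6 -0.7] open 0.087
(array([353.16666667, 237.44345238]), array([  1,   0,  28,  22, 336], dtype=int32), array([ 0.4656, -0.3236,  0.093 ]))
```

View pics/w23.png

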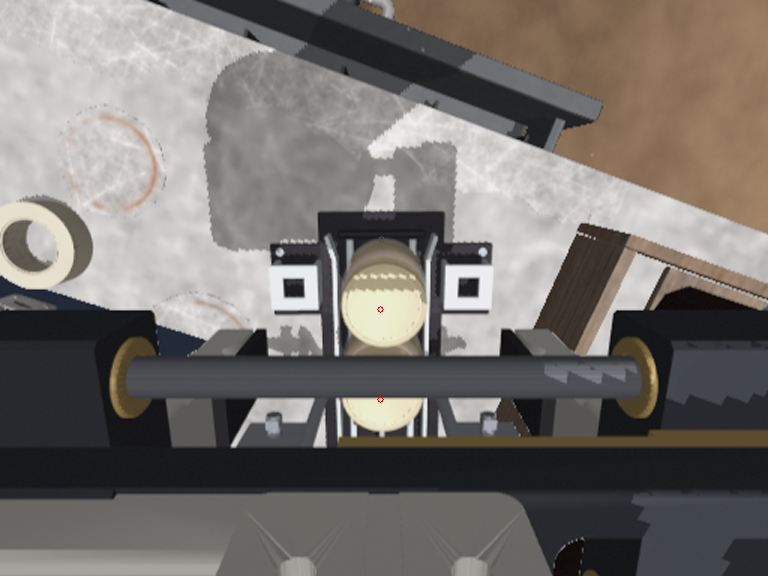

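```bash
python3 - <<'E'
from h import *
ct=cam("top"); crop(ct,280,190,400,270,6,"t24.png")
E
```

```text
(no output)
```

View pics/t24.png

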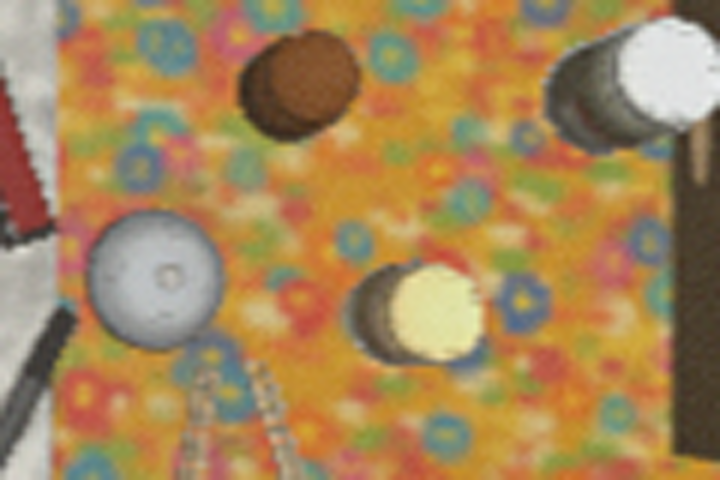

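```bash
python3 - <<'E'
from h import *
t=Tray(); to([.4515,-.32,.2],t.phi)
E
```

```text
t 29.4 ee [0.4585 0.3611 0.1974] shift [-641.1, -230.3, -0.5] turn [-0.003, 0.0022, 0.0016]
```

```bash
python3 -m pendant '[[-1,[-46,-16,0],[0,0,0]],[-1,[-92,-33,0],[0,0,0]],[-1,[-138,-50,0],[0,0,0]],[-1,[-184,-66,0],[0,0,0]],[-1,[-230,-83,0],[0,0,0]],[-1,[-276,-99,0],[0,0,0]],[-1,[-322,-116,0],[0,0,0]],[-1,[-368,-132,0],[0,0,0]],[-1,[-414,-149,0],[0,0,0]],[-1,[-460,-165,0],[0,0,0]],[-1,[-506,-182,0],[0,0,0]],[-1,[-550,-198,0],[0,0,0]]]'; python3 - <<'E'
from h import *
t=Tray(); to([.4515,-.32,.14],t.phi)
E
```

```text
time: 30.6
ee_pos: [0.4518, -0.225, 0.1985]
tool_rot: [-1.82, -2.559, 0.004]
contact_force: [2.7, 0.4, 0.7]
opening: 0.0876
t 30.6 ee [ 0.4518 -0.225   0.1985] shift [-89.6, -31.3, 58.6] turn [-0.0029, 0.0004, 0.0017]
```

```bash
python3 -m pendant '[[-1,[-45,-15,0],[0,0,0]],[-1,[-89.6,-31.3,20],[-0.003,0,0.002]],[-1,[-89.6,-31.3,59],[-0.003,0,0.002]],[-1,[-89.6,-31.3,59],[-0.003,0,0.002]],[-1,[-89.6,-31.3,59],[-0.003,0,0.002]]]'; python3 - <<'E'
from h import *
t=Tray(); to([.4515,-.32,.042],t.phi)
c=cam("wrist"); crop(c,0,0,512,384,1.5,"w25.png",[proj(c,[.4515,-.32,.093])])
E
```

```text
time: 31.1
ee_pos: [0.4516, -0.3178, 0.1398]
tool_rot: [-1.822, -2.557, 0.001]
contact_force: [-0.0, -0.0, 0.4]
opening: 0.0877
t 31.1 ee [ 0.4516 -0.3178  0.1398] shift [-2.1, -0.6, 97.8] turn [-0.0016, -0.0006, -0.0003]
```

View pics/w25.png

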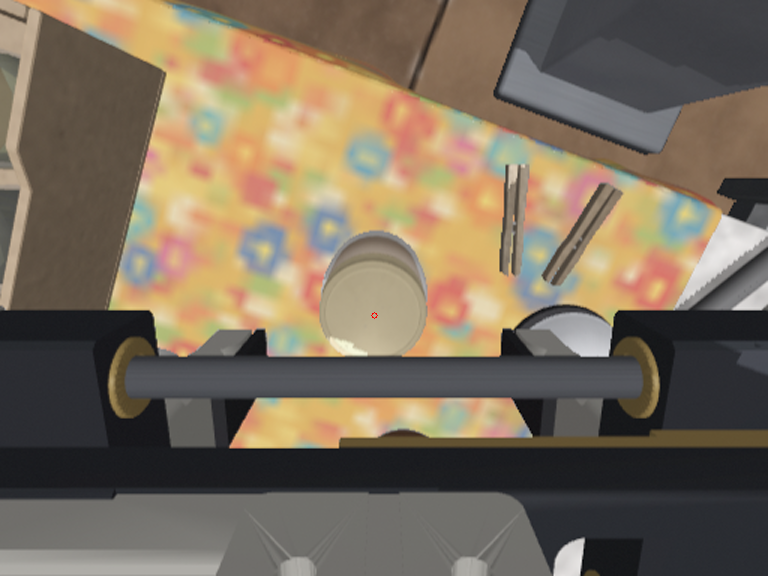

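```bash
python3 - <<'E'
from h import *
t=Tray();c=cam("top"); b=ray(c,305.8,236.3,.03); print(b)
d=b[:2]-[.4515,-.32]; ph=t.phi; print(d@[np.cos(ph),np.sin(ph)], d@[np.cos(ph-np.pi/2),np.sin(ph-np.pi/2)])
b=ray(c,308.2,235.5,.065); print(b)
E
```

```text
[ 0.46725763 -0.17578678  0.03      ]
0.13114015223071251 0.06203236995468993
[ 0.46909634 -0.17885809  0.065     ]
```

```bash
python3 -m pendant '[[-1,[-2.3,-2,40],[0,0,0]],[-1,[-2.3,-2,75],[0,0,0]],[-1,[-2.3,-2,98],[0,0,0]],[-1,[-2.3,-2,98],[0,0,0]],[-0.6,[-2.3,-2,98],[0,0,0]],[-0.3,[-2.3,-2,98],[0,0,0]],[0,[-2.3,-2,98],[0,0,0]],[0,[-2.3,-2,98],[0,0,0]],[0,[-2.3,-2,98],[0,0,0]]]' 25; python3 -m pendant '[[0,[0,0,-10],[0,0,0]],[0,[0,0,-50],[0,0,0]],[0,[0,0,-95],[0,0,0]],[0,[0,0,-125],[0,0,0]],[0,[0,0,-125],[0,0,0]],[0,[0,0,-125],[0,0,0]]]'; python3 -c "
from h import *
t=Tray(); to(t.p(-75,-1.5,170),t.phi); to([.47,0.0,.170],t.phi); to([.46,.15,.170],t.phi)"
```

```text
time: 32.1
ee_pos: [0.4524, -0.3212, 0.0438]
tool_rot: [1.82, 2.556, 0.002]
contact_force: [-0.3, 0.2, 5.3]
opening: 0.0559
time: 32.7
ee_pos: [0.4508, -0.3203, 0.168]
tool_rot: [1.822, 2.556, 0.003]
contact_force: [0.3, 0.4, -5.8]
opening: 0.0562
t 32.7 ee [ 0.4508 -0.3203  0.168 ] shift [641.5, 138.1, -2.1] turn [0.0026, 0.0007, -0.0008]
t 32.7 ee [ 0.4508 -0.3203  0.168 ] shift [296.5, 122.6, -1.9] turn [0.0026, 0.0007, -0.0008]
t 32.7 ee [ 0.4508 -0.3203  0.168 ] shift [441.6, 162.1, -1.9] turn [0.0026, 0.0007, -0.0008]
```

```bash
python3 -m pendant '[[0,[44,18,-2],[0,0,0]],[0,[88,36,-2],[0,0,0]],[0,[132,54,-2],[0,0,0]],[0,[176,73,-2],[0,0,0]],[0,[220,91,-2],[0,0,0]],[0,[264,109,-2],[0,0,0]],[0,[296,122,-2],[0,0,0]],[0,[343,136,-2],[0,0,0]],[0,[390,149,-2],[0,0,0]],[0,[436,160,-2],[0,0,0]],[0,[441,162,-2],[0,0,0]]]'; python3 -c "
from h import *
t=Tray(); to(t.p(-75,-1.5,62.5),t.phi)"
```

```text
time: 33.8
ee_pos: [0.4591, 0.1527, 0.1678]
tool_rot: [1.818, 2.561, -0.002]
contact_force: [1.1, 0.7, -3.5]
opening: 0.0559
t 33.8 ee [0.4591 0.1527 0.1678] shift [197.3, -23.1, 105.1] turn [-0.0005, 0.0013, 0.0035]
```

```bash
python3 -m pendant '[[0,[48,-6,0],[0,0,0.003]],[0,[96,-12,10],[0,0,0.003]],[0,[144,-18,40],[0,0,0.003]],[0,[185,-22,70],[0,0,0.003]],[0,[197,-24,95],[0,0,0.003]],[0,[197,-24,104],[0,0,0.003]],[0,[197,-24,104],[0,0,0.003]],[0,[197,-24,104],[0,0,0.003]]]'; python3 -c "
from h import *
t=Tray(); st();to(t.p(-35,-1.5,62.5),t.phi)"
```

```text
time: 34.6
ee_pos: [0.3736, 0.3263, 0.065]
tool_rot: [1.826, 2.554, -0.001]
contact_force: [-0.6, -0.2, -3.3]
opening: 0.0562
t 34.6 ee [0.3736 0.3263 0.065 ] F [-0.6 -0.2 -3.3] open 0.0562
t 34.6 ee [0.3736 0.3263 0.065 ] shift [5.2, 40.1, 2.5] turn [0.0007, 0.0025, -0.0037]
```

```bash
python3 -m pendant '[[0,[4,0,2],[0,0.002,-0.003]],[0,[5,15,2],[0,0.002,-0.003]],[0,[5,30,2],[0,0.002,-0.003]],[0,[5,38,2],[0,0.002,-0.003]],[0,[5,38,2],[0,0.002,-0.003]],[0,[5,38,2],[0,0.002,-0.003]]]'; python3 -c "
from h import *
t=Tray(); st();to(t.p(36,-1.5,62.5),t.phi)"
```

```text
time: 35.2
ee_pos: [0.4077, 0.3438, 0.0634]
tool_rot: [1.824, 2.558, 0.003]
contact_force: [0.1, -0.6, -4.7]
opening: 0.0563
t 35.2 ee [0.4077 0.3438 0.0634] F [ 0.1 -0.6 -4.7] open 0.0563
t 35.2 ee [0.4077 0.3438 0.0634] shift [-0.2, 73.3, 1.0] turn [0.0016, -0.001, -0.0014]
```

```bash
python3 -m pendant '[[0,[0,12,0],[0,0,0]],[0,[0,24,0],[0,0,0]],[0,[0,36,0],[0,0,0]],[0,[0,48,0],[0,0,0]],[0,[0,60,0],[0,0,0]],[0,[0,72,0],[0,0,0]],[0,[0,76,0],[0,0,0]],[0,[0,76,0],[0,0,0]]]'; python3 - <<'E'
from h import *
t=Tray(); st();to(t.p(36,-1.5,50.3),t.phi)
c=cam("side"); crop(c,220,180,350,290,6,"s26.png")
c=cam("top"); crop(c,110,155,240,265,6,"t26.png")
E
```

```text
time: 36.0
ee_pos: [0.4805, 0.3695, 0.0631]
tool_rot: [1.823, 2.558, 0.004]
contact_force: [-2.5, -1.6, -3.6]
opening: 0.056
t 36.0 ee [0.4805 0.3695 0.0631] F [-2.5 -1.6 -3.6] open 0.056
t 36.0 ee [0.4805 0.3695 0.0631] shift [-0.8, -4.0, 12.8] turn [0.0022, -0.0009, -0.0008]
```

View pics/s26.png

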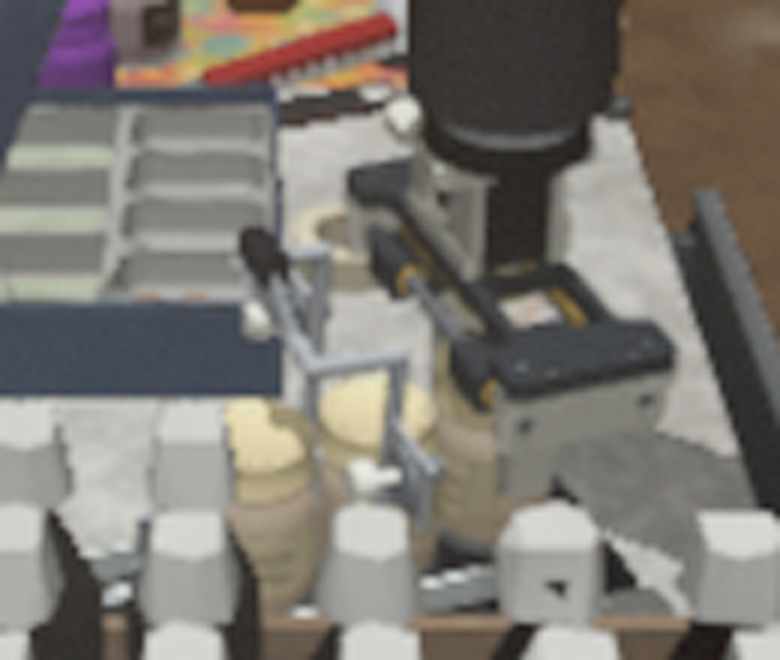

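View pics/t26.png

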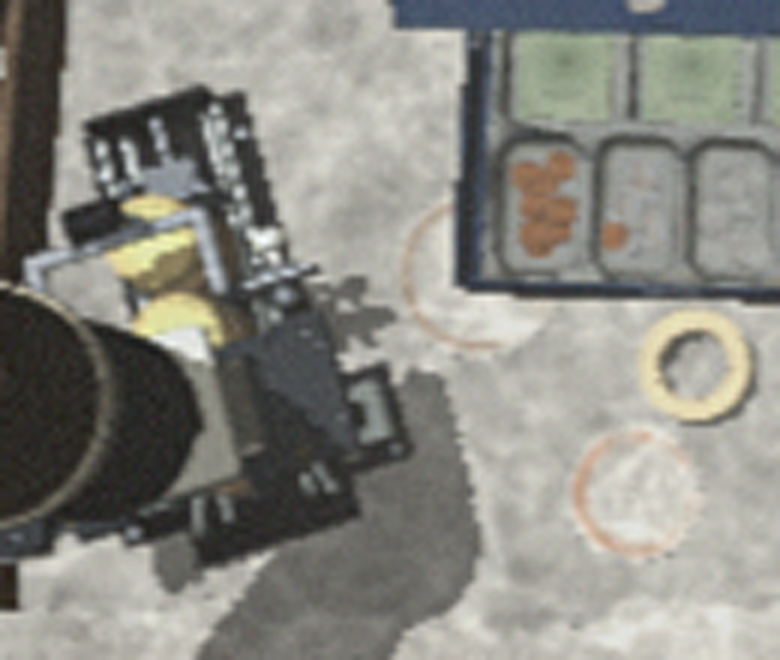

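Three upright in a row. Set down (back 2 mm) and release.

```bash
python3 -m pendant '[[0,[-0.5,-2,5],[0,0,0]],[0,[-0.5,-2,9],[0,0,0]],[0,[-0.5,-2,12],[0,0,0]],[0,[-0.5,-2,13],[0,0,0]],[0,[-0.5,-2,13],[0,0,0]]]'; python3 -m pendant '[[0,[0,0,0.5],[0,0,0]],[0,[0,0,0.5],[0,0,0]]]'
```

```text
time: 36.6
ee_pos: [0.4778, 0.368, 0.0506]
tool_rot: [1.822, 2.559, 0.003]
contact_force: [-3.0, -2.1, 0.4]
opening: 0.0561
time: 36.8
ee_pos: [0.478, 0.3681, 0.0505]
tool_rot: [1.822, 2.558, 0.004]
contact_force: [-4.5, -2.9, 4.1]
opening: 0.0562
```

```bash
python3 -m pendant '[[-0.2,[0,0,-0.5],[0,0,0]],[-0.4,[0,0,-0.5],[0,0,0]],[-0.6,[0,0,-0.5],[0,0,0]],[-0.9,[0,0,-0.5],[0,0,0]],[-0.9,[0,0,-0.5],[0,0,0]],[-0.9,[0,0,-0.5],[0,0,0]],[-0.9,[0,0,-30],[0,0,0]],[-0.9,[0,0,-70],[0,0,0]],[-0.9,[0,-20,-110],[0,0,0]],[-0.9,[0,-20,-150],[0,0,0]],[-0.9,[0,-20,-160],[0,0,0]],[-0.9,[0,-20,-160],[0,0,0]]]';  python3 - <<'E'
from h import *
t=Tray(); st(); a=np.arctan2(48,157)+1.5; g=(115-164.2*np.cos(a),32+164.2*np.sin(a)); print(g); to(t.p(g[0]-3,-2,250),t.phi)
c=cam("wrist"); crop(c,0,0,512,384,1.5,"w27.png",[proj(c,t.p(30,0,99.5)),proj(c,t.p(90,0,99.5)),proj(c,t.p(0,0,14))])
c=cam("side"); crop(c,220,180,350,290,6,"s27.png")
c=cam("top"); crop(c,110,100,410,270,2.6,"t27.png")
E
```

```text
time: 38.0
ee_pos: [0.4595, 0.3623, 0.2123]
tool_rot: [1.822, 2.559, 0.011]
contact_force: [0.3, -0.5, -0.1]
opening: 0.0831
t 38.0 ee [0.4595 0.3623 0.2123] F [ 0.3 -0.5 -0.1] open 0.0831
(np.float64(151.77991232598706), np.float64(192.02774149906853))
t 38.0 ee [0.4595 0.3623 0.2123] shift [-1.2, 131.2, -37.0] turn [0.0057, -0.0036, 0.0001]
```

View pics/w27.png

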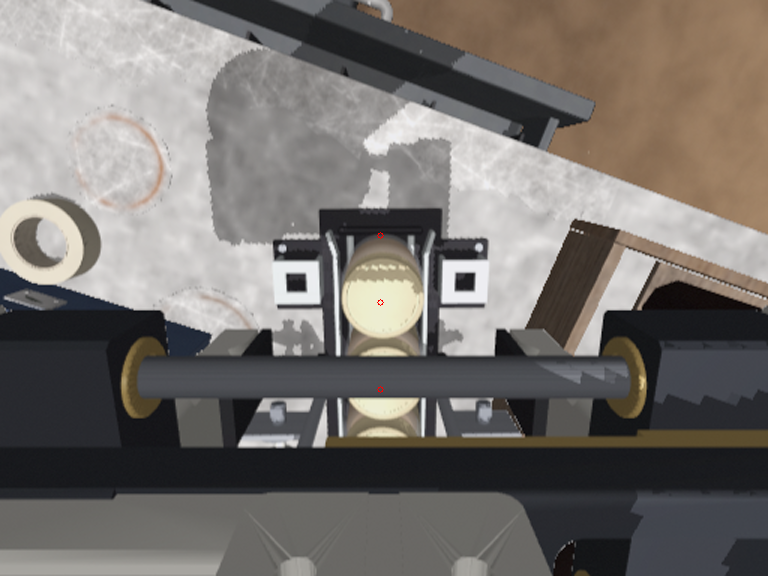

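View pics/s27.png

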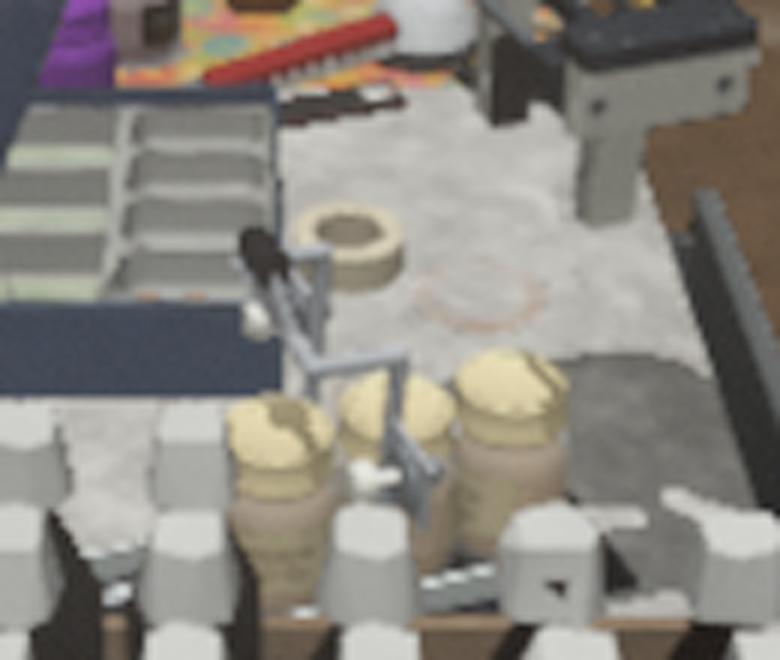

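View pics/t27.png

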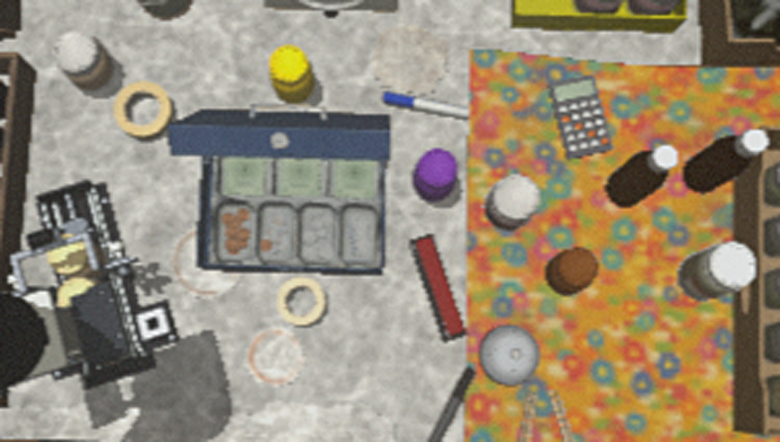

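```bash
python3 -m pendant '[[-0.3,[0,0,-40],[0,0,0]],[-0.1,[-1,45,-60],[0.005,-0.003,0]],[-0.1,[-1,90,-60],[0.005,-0.003,0]],[-0.1,[-1,131,-60],[0.005,-0.003,0]],[-0.1,[-1,131,-60],[0.005,-0.003,0]],[-0.1,[-1,131,-60],[0.005,-0.003,0]]]';  python3 - <<'E'
from h import *
t=Tray(); st(); to([.585,.4045,.187],t.phi)
c=cam("wrist"); crop(c,0,0,512,384,1.5,"w28.png",[proj(c,t.p(152,0,192))])
E
```

```text
time: 38.75
ee_pos: [0.5831, 0.4026, 0.2662]
tool_rot: [-1.824, -2.557, 0.015]
contact_force: [-0.1, -0.5, -0.1]
opening: 0.049
t 38.75 ee [0.5831 0.4026 0.2662] F [-0.1 -0.5 -0.1] open 0.049
t 38.75 ee [0.5831 0.4026 0.2662] shift [1.6, 3.0, 79.2] turn [-0.0081, 0.0046, -0.0015]
```

View pics/w28.png

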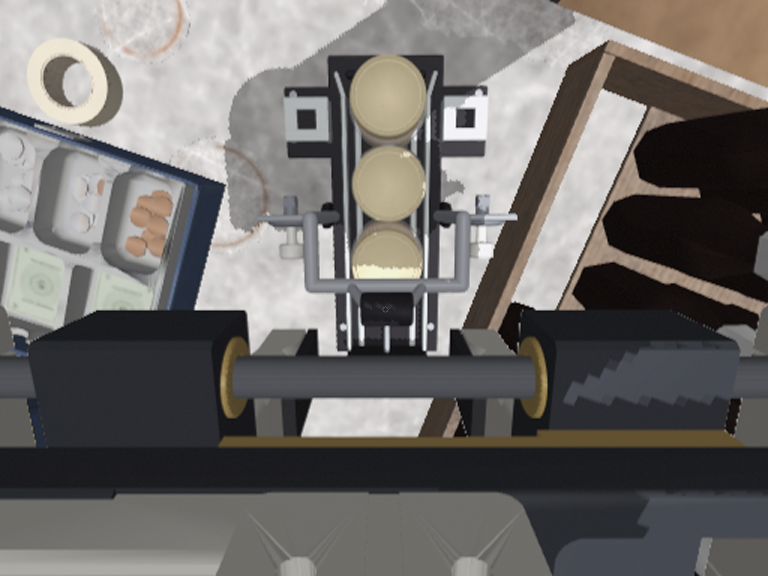

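```bash
python3 -m pendant '[[-0.1,[1.6,3,40],[-0.008,0.004,0]],[-0.1,[1.6,3,65],[-0.008,0.004,0]],[-0.1,[1.6,3,78],[-0.008,0.004,0]],[-0.1,[1.6,3,78],[-0.008,0.004,0]],[0.2,[1.6,3,78],[-0.008,0.004,0]],[0.5,[1.6,3,78],[-0.008,0.004,0]],[0.7,[1.6,3,78],[-0.008,0.004,0]],[0.7,[1.6,3,78],[-0.008,0.004,0]],[0.7,[1.6,3,78],[-0.008,0.004,0]]]' 25; python3 -c "
from h import *
t=Tray(); to([.585,.4045,.187],t.phi)
a0=np.arctan2(48,157)+1.5;Rr=np.hypot(48,157)
for k in range(0,91,6):
    a=a0-np.radians(min(k,85.94)); print(k,round(-Rr*np.cos(a)+Rr*np.cos(a0),1),round(-Rr*np.sin(a)+Rr*np.sin(a0),1))"
```

```text
time: 39.7
ee_pos: [0.5857, 0.4049, 0.1937]
tool_rot: [1.821, 2.557, 0.01]
contact_force: [0.0, -3.6, 6.0]
opening: 0.027
t 39.7 ee [0.5857 0.4049 0.1937] shift [-0.2, -0.9, 6.7] turn [0.0066, -0.0015, -0.0003]
0 0.0 0.0
6 -16.9 -3.0
12 -34.1 -4.1
18 -51.2 -3.5
24 -68.3 -1.1
30 -84.9 3.0
36 -101.1 8.9
42 -116.5 16.5
48 -131.1 25.6
54 -144.6 36.2
60 -157.0 48.2
66 -168.0 61.3
72 -177.6 75.6
78 -185.6 90.8
84 -192.1 106.7
90 -193.8 112.0
```

```bash
python3 -m pendant '[[0.2,[0,0,0],[0,0,0]],[-0.1,[0,0,0],[0,0,0]],[-0.1,[0,0,0],[0,0,0]]]';python3 - <<'E'
from h import *
t=Tray(); st()
c=cam("wrist"); crop(c,130,180,390,300,3,"w29.png",[proj(c,t.p(152,0,192))])
c=cam("side"); crop(c,220,150,350,260,6,"s29.png")
E
```

```text
time: 40.0
ee_pos: [0.5848, 0.4056, 0.1918]
tool_rot: [1.822, 2.558, 0.008]
contact_force: [-0.7, -0.3, 0.2]
opening: 0.0447
t 40.0 ee [0.5848 0.4056 0.1918] F [-0.7 -0.3  0.2] open 0.0447
```

View pics/w29.png

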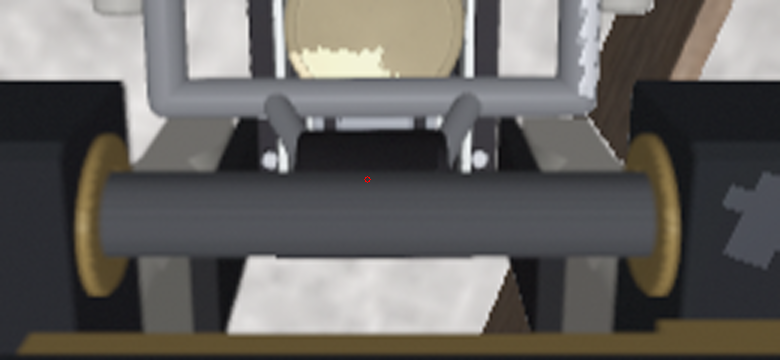

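View pics/s29.png

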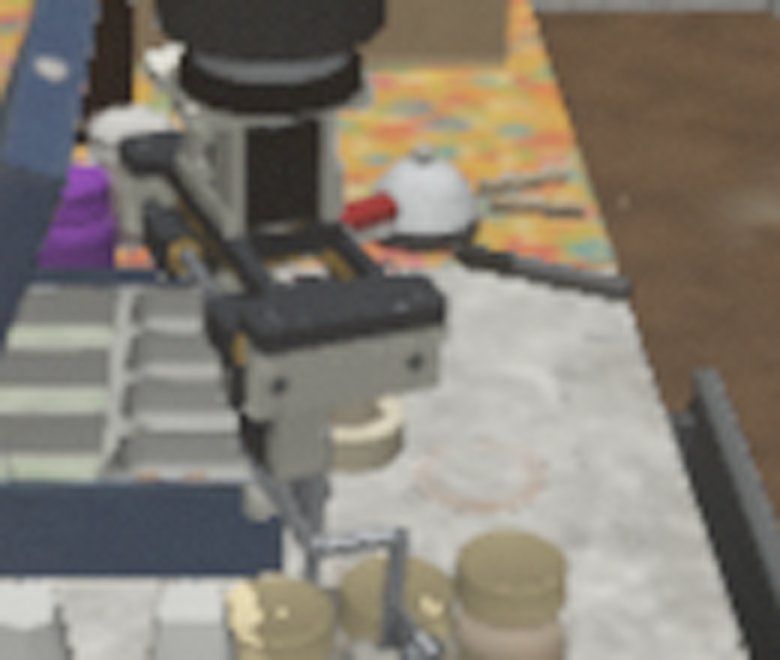

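```bash
python3 -m pendant '[[-0.1,[-0.5,-1,6],[0.005,-0.002,0]],[-0.1,[-0.5,-1,6],[0.005,-0.002,0]],[0.2,[-0.5,-1,6],[0.005,-0.002,0]],[0.5,[-0.5,-1,6],[0.005,-0.002,0]],[0.7,[-0.5,-1,6],[0.005,-0.002,0]],[0.7,[-0.5,-1,6],[0.005,-0.002,0]],[0.7,[-0.5,-1,6],[0.005,-0.002,0]]]' 25
```

```text
time: 40.8
ee_pos: [0.5844, 0.4044, 0.1862]
tool_rot: [1.823, 2.558, -0.0]
contact_force: [0.5, -2.4, -0.1]
opening: 0.0274
```

```bash
python3 -m pendant '[[0.7,[0,-8,-1.5],[0,0,0]],[0.7,[0,-17,-3],[0,0,0]],[0.7,[0,-34,-4],[0,0,0]]]'
```

```text
time: 41.1
ee_pos: [0.5522, 0.3931, 0.1901]
tool_rot: [1.823, 2.558, 0.0]
contact_force: [3.4, -0.7, -3.9]
opening: 0.0281
```

```bash
python3 -m pendant '[[0.7,[0,-17.1,0.6],[0,0,0]],[0.7,[0,-34.2,3],[0,0,0]],[0.7,[0,-50.8,7.1],[0,0,0]],[0.7,[0,-67,13],[0,0,0]],[0.7,[0,-82.4,20.6],[0,0,0]],[0.7,[0,-97,29.7],[0,0,0]]]';python3 - <<'E'
from h import *
t=Tray(); st()
c=cam("side"); crop(c,220,150,350,260,6,"s30.png")
E
```

```text
time: 41.7
ee_pos: [0.4596, 0.3607, 0.161]
tool_rot: [1.822, 2.558, 0.0]
contact_force: [4.8, -3.4, -0.4]
opening: 0.0277
t 41.7 ee [0.4596 0.3607 0.161 ] F [ 4.8 -3.4 -0.4] open 0.0277
```

View pics/s30.png

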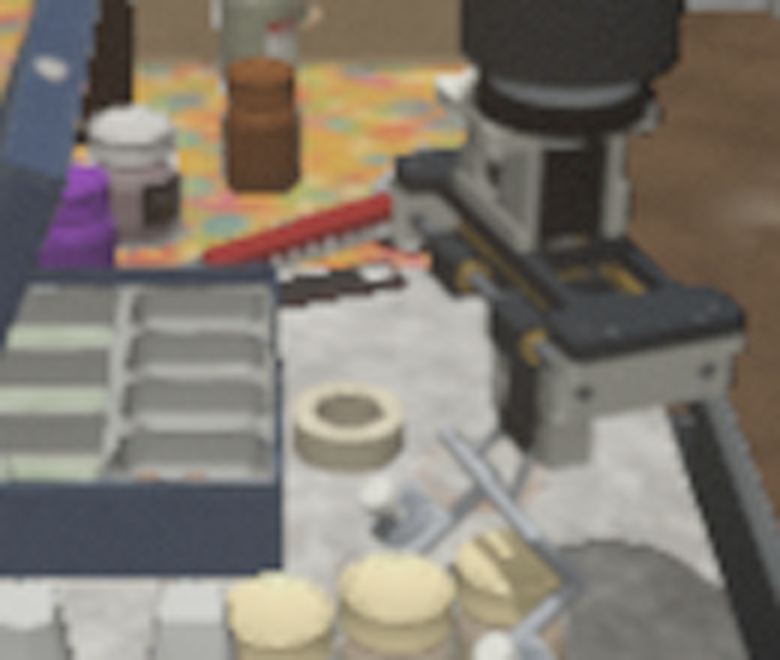

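```bash
python3 -m pendant '[[0.7,[0,-7,5],[0,0,0]],[0.7,[0,-13.5,10.6],[0,0,0]],[0.7,[0,-20,16.4],[0,0,0]],[0.7,[0,-25.9,22.6],[0,0,0]]]'; python3 -m pendant '[[0.7,[0,-5.5,6.4],[0,0,0]],[0.7,[0,-11,13.1],[0,0,0]],[0.7,[0,-16,20.1],[0,0,0]],[0.7,[0,-20.6,27.4],[0,0,0]]]'; python3 - <<'E'
from h import *
t=Tray(); st();to(t.p(-44,-2,74.5),t.phi)
c=cam("side"); crop(c,220,150,350,260,6,"s31.png")
E
```

```text
time: 42.15
ee_pos: [0.4353, 0.3522, 0.1385]
tool_rot: [1.822, 2.558, -0.003]
contact_force: [-1.3, -5.1, 6.6]
opening: 0.0279
time: 42.55
ee_pos: [0.4155, 0.3452, 0.1106]
tool_rot: [1.823, 2.559, -0.004]
contact_force: [-2.1, -4.6, 4.9]
opening: 0.0275
t 42.55 ee [0.4155 0.3452 0.1106] F [-2.1 -4.6  4.9] open 0.0275
t 42.55 ee [0.4155 0.3452 0.1106] shift [0.5, -14.5, 36.1] turn [-0.0021, 0.0015, -0.0003]
```

View pics/s31.png

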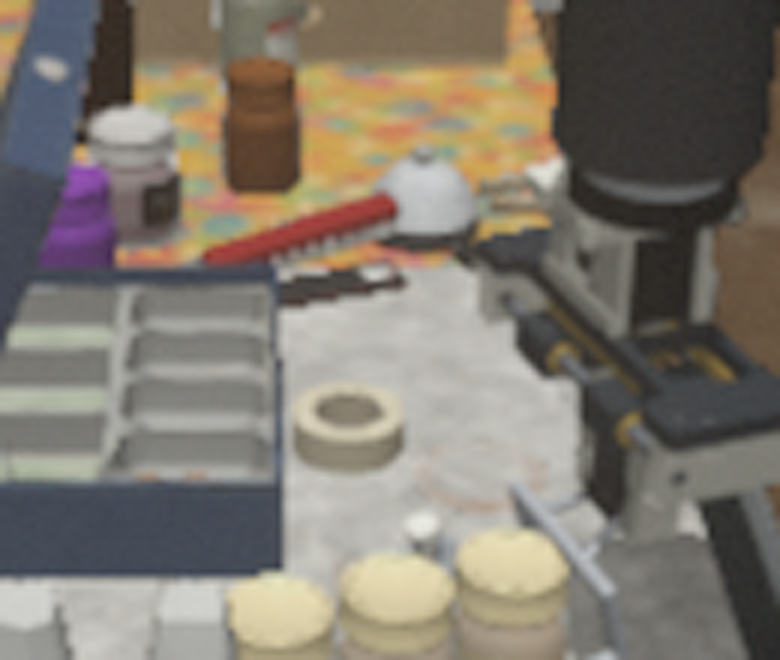

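```bash
python3 -m pendant '[[0.7,[0,-4,7.5],[0,0,0]],[0.7,[0,-8,15.2],[0,0,0]],[0.7,[0,-11.5,23],[0,0,0]],[0.7,[0,-14.5,31.1],[0,0,0]],[0.7,[0,-15.5,34],[0,0,0]],[0.7,[0,-15.5,34],[0,0,0]]]'; python3 -m pendant '[[0.7,[0,-1,2.5],[0,0,0]],[0.7,[0,-1,2.5],[0,0,0]]]'; python3 -c "
from h import *
t=Tray();to(t.p(-44,-2,74.5),t.phi)"
```

```text
time: 43.2
ee_pos: [0.4006, 0.3399, 0.0758]
tool_rot: [-1.823, -2.558, 0.006]
contact_force: [-1.7, -5.0, 0.6]
opening: 0.0275
time: 43.4
ee_pos: [0.3999, 0.3397, 0.0736]
tool_rot: [-1.823, -2.558, 0.005]
contact_force: [-2.3, -4.8, -1.0]
opening: 0.0278
t 43.4 ee [0.3999 0.3397 0.0736] shift [0.5, 1.9, -1.0] turn [-0.0029, 0.002, -0.0006]
```

```bash
python3 -m pendant '[[0.7,[0,0.5,2],[0,0,0]],[0.7,[0,0.5,2],[0,0,0]]]';  python3 -m pendant '[[0.7,[0,0,2],[0,0,0]],[0.7,[0,0,2],[0,0,0]]]'
```

```text
time: 43.6
ee_pos: [0.3994, 0.3395, 0.0713]
tool_rot: [-1.823, -2.557, 0.008]
contact_force: [-7.6, -3.7, 1.5]
opening: 0.0278
time: 43.8
ee_pos: [0.3993, 0.3394, 0.07]
tool_rot: [-1.823, -2.557, 0.008]
contact_force: [-11.1, -6.8, 10.3]
opening: 0.0277
```

```bash
python3 -m pendant '[[0.7,[0,1,-1],[0,0,0]],[0.2,[0,1,-1],[0,0,0]],[-0.1,[0,1,-1],[0,0,0]],[-0.1,[0,1,-1],[0,0,0]],[-0.1,[0,0,-40],[0,0,0]],[-0.1,[0,0,-85],[0,0,0]],[-0.1,[0,50,-115],[0,0,0]],[-0.1,[0,90,-115],[0,0,0]],[-0.1,[0,90,-115],[0,0,0]],[-0.1,[0,90,-115],[0,0,0]]]'; python3 - <<'E'
from h import *
t=Tray(); st();to(t.p(35,-66,130),t.th+np.pi)
c=cam("wrist"); crop(c,0,0,512,384,1.5,"w32.png",[proj(c,t.p(-42,0,80)),proj(c,t.p(35,66,60)),proj(c,t.p(35,-66,60)),proj(c,t.p(-12,45,76.5))])
c=cam("side"); crop(c,220,180,350,290,6,"s32.png")
E
```

```text
time: 44.8
ee_pos: [0.4872, 0.3708, 0.1842]
tool_rot: [-1.825, -2.557, 0.001]
contact_force: [-0.9, -0.7, -0.3]
opening: 0.0483
t 44.8 ee [0.4872 0.3708 0.1842] F [-0.9 -0.7 -0.3] open 0.0483
t 44.8 ee [0.4872 0.3708 0.1842] shift [-64.3, -11.5, 54.2] turn [-0.001, -0.0004, -1.5725]
```

View pics/w32.png

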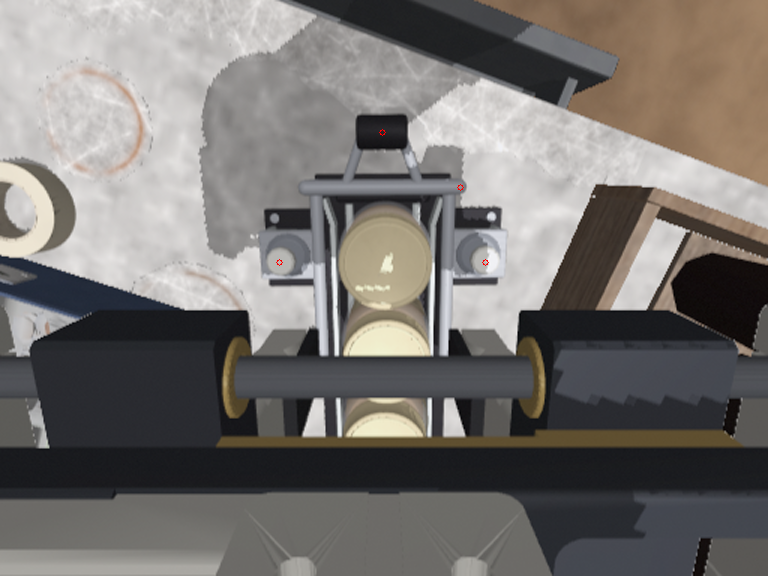

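View pics/s32.png

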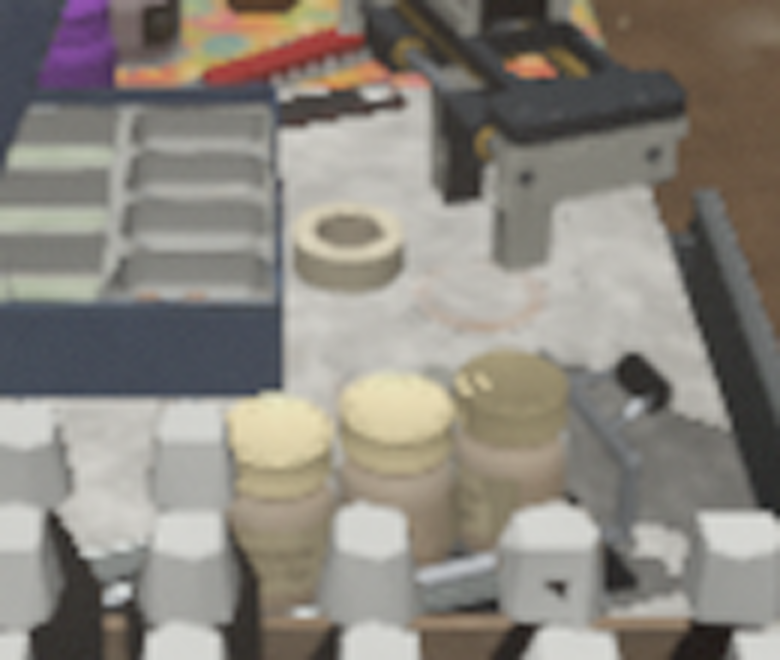

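```bash
python3 -m pendant '[[0.3,[-20,0,0],[0,0,-0.14]],[1,[-40,-5,0],[0,0,-0.28]],[1,[-64,-11.5,0],[0,0,-0.42]],[1,[-64,-11.5,0],[0,0,-0.56]],[1,[-64,-11.5,0],[0,0,-0.7]],[1,[-64,-11.5,0],[0,0,-0.84]],[1,[-64,-11.5,0],[0,0,-0.98]],[1,[-64,-11.5,0],[0,0,-1.12]],[1,[-64,-11.5,0],[0,0,-1.26]],[1,[-64,-11.5,0],[0,0,-1.4]],[1,[-64,-11.5,0],[0,0,-1.54]],[1,[-64,-11.5,0],[0,0,-1.5725]]]' 20;python3 -m pendant '[[1,[0,0,0],[0,0,0]],[1,[0,0,50],[0,0,0]],[1,[0,0,90],[0,0,0]],[1,[0,0,90],[0,0,0]],[1,[0,0,90],[0,0,0]]]'; python3 - <<'E'
from h import *
t=Tray(); st();to(t.p(35,-66,65),t.th+np.pi)
c=cam("wrist"); crop(c,0,0,512,384,1.5,"w33.png",[proj(c,t.p(35,66,60)),proj(c,t.p(35,-66,60))])
E
```

```text
time: 46.1
ee_pos: [0.4955, 0.3064, 0.1851]
tool_rot: [0.532, -3.096, 0.0]
contact_force: [-0.7, -0.1, 0.2]
opening: 0.0
time: 46.6
ee_pos: [0.4964, 0.3064, 0.0955]
tool_rot: [0.523, -3.097, 0.002]
contact_force: [0.4, 0.4, 1.1]
opening: 0.0001
t 46.6 ee [0.4964 0.3064 0.0955] F [0.4 0.4 1.1] open 0.0001
t 46.6 ee [0.4964 0.3064 0.0955] shift [-0.6, -0.5, 30.5] turn [-0.0013, -0.0008, 0.0016]
```

View pics/w33.png

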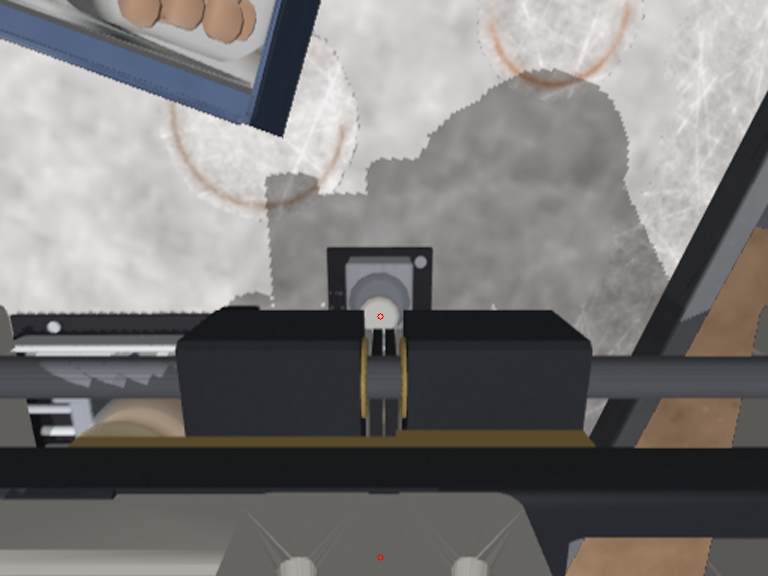

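```bash
python3 -m pendant '[[1,[-1.8,0,20],[0,0,0]],[1,[-1.8,0,32],[0,0,0]],[1,[-1.8,0,34],[0,0,0]],[1,[-1.8,0,36],[0,0,0]],[1,[-1.8,0,38],[0,0,0]]]'; python3 -m pendant '[[1,[0,0,2],[0,0,0]],[1,[0,0,4],[0,0,0]],[1,[0,0,6],[0,0,0]],[1,[0,0,6],[0,0,0]]]'; python3 -m pendant '[[1,[0,0,2],[0,0,0]],[1,[0,0,3],[0,0,0]],[1,[0,0,3],[0,0,0]]]'
```

```text
time: 47.15
ee_pos: [0.4984, 0.3074, 0.058]
tool_rot: [-0.523, 3.097, 0.0]
contact_force: [-0.7, -0.8, 2.9]
opening: 0.0005
time: 47.55
ee_pos: [0.4984, 0.3073, 0.0508]
tool_rot: [-0.523, 3.097, 0.0]
contact_force: [-0.5, 0.3, 1.1]
opening: 0.0009
time: 47.85
ee_pos: [0.4984, 0.3073, 0.0482]
tool_rot: [-0.523, 3.097, -0.0]
contact_force: [-0.8, 0.2, 4.3]
opening: 0.0005
```

```bash
python3 -m pendant '[[1,[0,0,1],[0,0,0]],[1,[0,0,2],[0,0,0]],[1,[0,0,2],[0,0,0]]]';python3 -m pendant '[[1,[0,0,1],[0,0,0]],[1,[0,0,1],[0,0,0]],[1,[0,0,1],[0,0,0]]]'
```

```text
time: 48.15
ee_pos: [0.4985, 0.3073, 0.0478]
tool_rot: [-0.524, 3.096, 0.0]
contact_force: [-5.6, -2.5, 19.4]
opening: 0.0002
time: 48.45
ee_pos: [0.4986, 0.3073, 0.0477]
tool_rot: [-0.524, 3.096, 0.0]
contact_force: [-8.5, -4.1, 26.6]
opening: 0.0004
```

```bash
python3 -m pendant '[[1,[0,0,-20],[0,0,0]],[1,[0,0,-65],[0,0,0]],[1,[0,0,-92],[0,0,0]],[1,[0,0,-92],[0,0,0]],[1,[0,45,-92],[0,0,0]],[1,[0,90,-92],[0,0,0]],[1,[0,132,-92],[0,0,0]],[1,[0,132,-92],[0,0,0]],[1,[0,132,-60],[0,0,0]],[1,[0,132,-50],[0,0,0]],[1,[0,132,-50],[0,0,0]]]'; python3 - <<'E'
from h import *
t=Tray(); st();to(t.p(36.5,66,65),t.th+np.pi)
c=cam("wrist"); crop(c,0,0,512,384,1.5,"w34.png",[proj(c,t.p(35,66,60)),proj(c,t.p(35,-66,48))])
E
```

```text
time: 49.55
ee_pos: [0.4539, 0.43, 0.0924]
tool_rot: [0.522, -3.094, 0.006]
contact_force: [0.0, -0.1, 0.4]
opening: 0.0002
t 49.55 ee [0.4539 0.43   0.0924] F [ 0.  -0.1  0.4] open 0.0002
t 49.55 ee [0.4539 0.43   0.0924] shift [-2.0, 0.9, 27.4] turn [-0.0032, -0.0042, 0.0009]
```

View pics/w34.png

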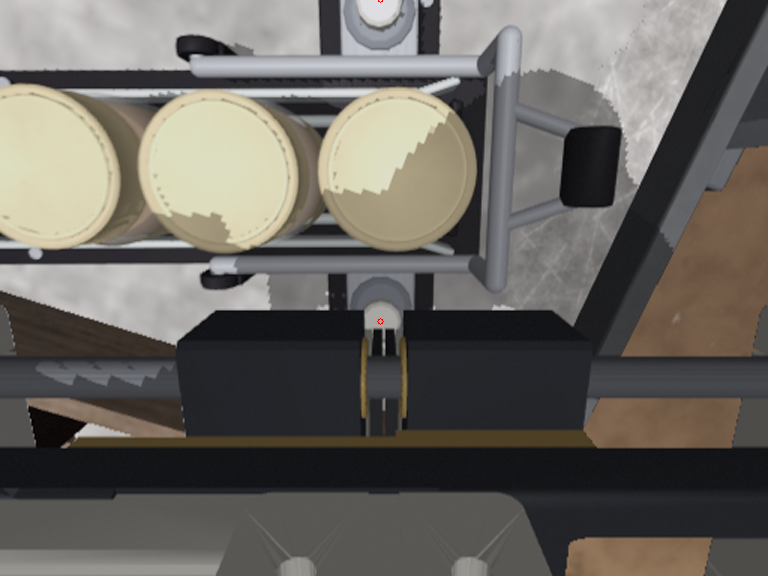

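```bash
python3 -m pendant '[[1,[-1.5,0.5,20],[0,0,0]],[1,[-1.5,0.5,30],[0,0,0]],[1,[-1.5,0.5,33],[0,0,0]],[1,[-1.5,0.5,36],[0,0,0]],[1,[-1.5,0.5,39],[0,0,0]]]'; python3 -m pendant '[[1,[0,0,2],[0,0,0]],[1,[0,0,4],[0,0,0]],[1,[0,0,5],[0,0,0]],[1,[0,0,5],[0,0,0]]]'; python3 -m pendant '[[1,[0,0,2],[0,0,0]],[1,[0,0,3],[0,0,0]],[1,[0,0,3],[0,0,0]]]'
```

```text
time: 50.1
ee_pos: [0.4564, 0.4326, 0.0567]
tool_rot: [-0.523, 3.097, -0.0]
contact_force: [-0.6, -2.0, 3.3]
opening: 0.0004
time: 50.5
ee_pos: [0.4562, 0.4329, 0.051]
tool_rot: [-0.523, 3.098, 0.0]
contact_force: [1.1, -0.8, 1.2]
opening: 0.0004
time: 50.8
ee_pos: [0.4562, 0.433, 0.0482]
tool_rot: [-0.523, 3.097, 0.0]
contact_force: [0.2, -1.5, 5.2]
opening: 0.0007
```

```bash
python3 -m pendant '[[1,[0,0,1.5],[0,0,0]],[1,[0,0,3],[0,0,0]],[1,[0,0,3],[0,0,0]],[1,[0,0,3],[0,0,0]]]'; python3 -m pendant '[[1,[0,0,-10],[0,0,0]],[1,[0,0,-60],[0,0,0]],[1,[0,0,-110],[0,0,0]],[1,[0,-20,-150],[0,0,0]],[1,[0,-66,-190],[0,0,0]],[1,[0,-66,-210],[0,0,0]],[1,[0,-66,-210],[0,0,0]],[1,[0,-66,-210],[0,0,0]]]'; python3 - <<'E'
from h import *
t=Tray(); st()
c=cam("wrist"); crop(c,120,0,400,240,2.8,"w35.png",[proj(c,t.p(35,66,48)),proj(c,t.p(35,-66,48))])
c=cam("side"); crop(c,220,180,350,290,6,"s35.png")
E
```

```text
time: 51.2
ee_pos: [0.4564, 0.4331, 0.0477]
tool_rot: [-0.524, 3.096, 0.001]
contact_force: [-6.0, -6.4, 24.5]
opening: -0.0
time: 52.0
ee_pos: [0.4778, 0.3707, 0.2554]
tool_rot: [-0.522, 3.097, 0.003]
contact_force: [-0.5, -0.8, -1.1]
opening: 0.0004
t 52.0 ee [0.4778 0.3707 0.2554] F [-0.5 -0.8 -1.1] open 0.0004
```

View pics/w35.png

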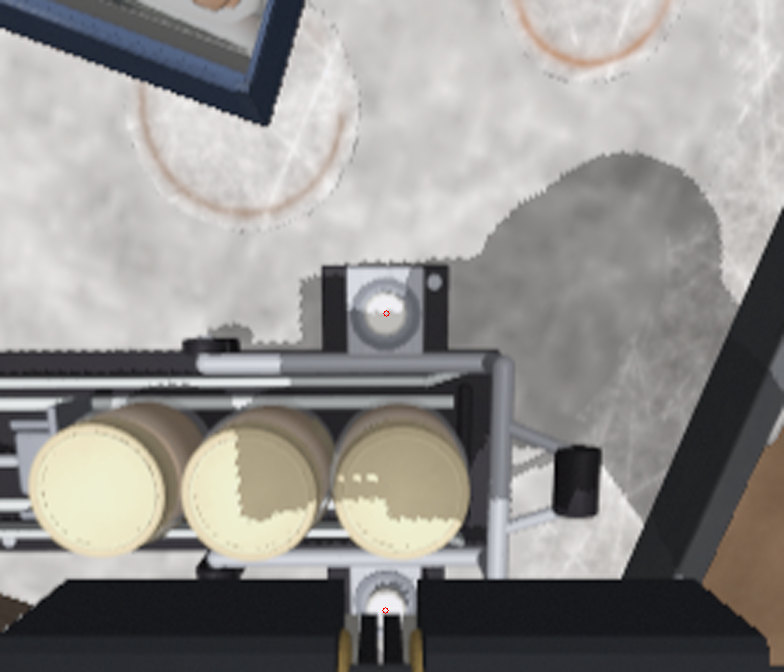

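View pics/s35.png

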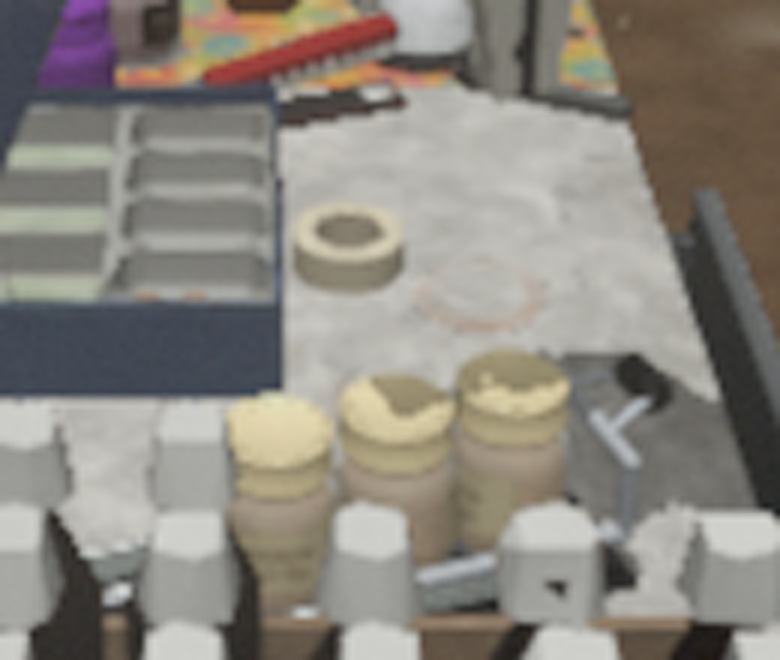

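```bash
python3 -m pendant '[[1,[0,-50,0],[0,0,0]],[1,[0,-100,0],[0,0,0]],[1,[0,-140,0],[0,0,0]],[1,[0,-140,0],[0,0,0]],[1,[0,-140,0],[0,0,0]]]'; python3 - <<'E'
from h import *
t=Tray(); st()
c=cam("wrist"); crop(c,120,130,400,260,2.8,"w36.png",[proj(c,t.p(35,66,48)),proj(c,t.p(35,-66,48))])
c=cam("top"); crop(c,110,90,410,270,2.6,"t36.png")
E
```

```text
time: 52.6
ee_pos: [0.5236, 0.2376, 0.2537]
tool_rot: [0.52, -3.096, 0.001]
contact_force: [1.0, -0.1, -0.1]
opening: 0.0007
t 52.6 ee [0.5236 0.2376 0.2537] F [ 1.  -0.1 -0.1] open 0.0007
```

View pics/w36.png

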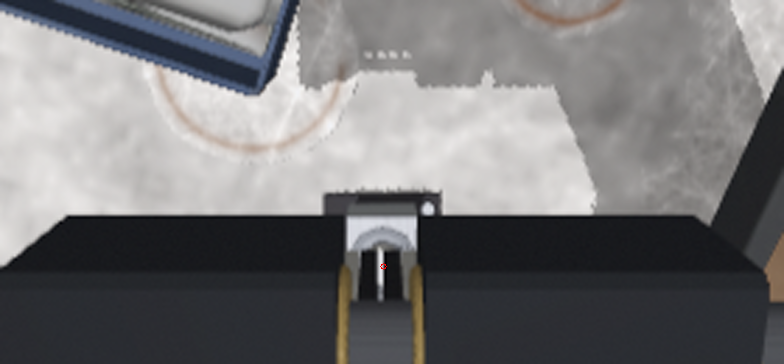

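View pics/t36.png

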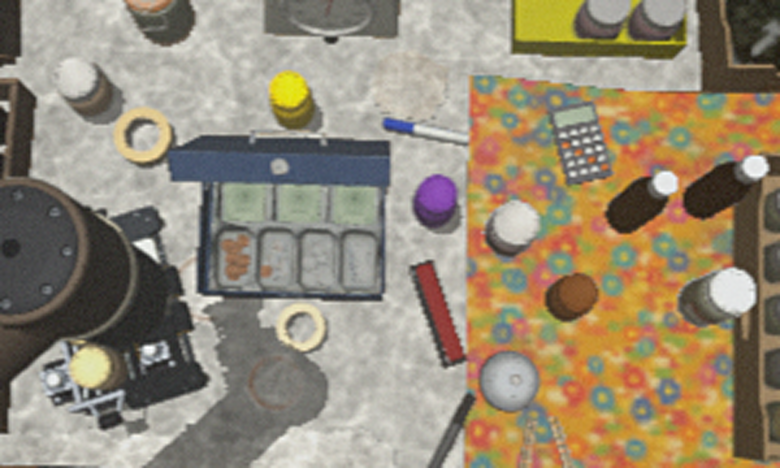

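```bash
python3 - <<'E'
from h import *
st(); print(manip.hand_in())
E
```

```text
t 52.7 ee [0.5234 0.2388 0.254 ] F [ 0.7  0.2 -0.7] open 0.0003
the job is handed in; nothing more can be done
None
```

The tray is restocked and the rail is locked. I handed the job in at 52.7 s.

I pulled both pins up to their stops and swung the rail open to its stop. I then pushed the three loose cream-lidded jars in from the front against the follower and set each one down behind the lip. Last, I swung the rail shut and pressed both pins home.

- **Jars:** the last close pictures show all three jars upright in a row behind the lip.
- **Rail:** the cross bar and grip are back at their closed positions. I felt the closed stop as about 10 N on the gripper.
- **Pins:** both heads stopped hard at about 48 mm above the table under about 25 N, which is the home height.
- **Other objects:** the last top picture shows the bystander jars, syrup bottle and tape roll where they were at the start.

Two small points did not agree fully:

- **Tray angle:** it measured about 0.333 rad, slightly over the stated 0.3.
- **Left pin:** the gripper partly hid it in the last close picture, so I am relying on the force stop to say it is home.

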